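# Wipe the wood chips off the sloping carving panel

### The job

Take the scraper block by its grip and, holding its sole flat on the sloping panel, wipe all five wood chips sideways off the panel into the steel catch tray that stands at one of its sides; never touch the chips with the gripper. Then stand the scraper upright in the middle of its rubber mat and let go, leaving everything else on the bench as it was.

Things in the scene. Friction and masses are not known exactly. Their poses are not given: they have to be found in the camera images.
- panel: Plywood top of a fixed carving easel, sloping at 25 degrees, 260 mm wide. Origin: on its upper face, middle of the lower edge, 60 mm above the bench. x: up the slope, away from the robot; y: left along the lower edge; z: out of the face. A ledge 12 mm high runs along the whole lower edge (x from -12 to 0 mm). Both side edges (y = -130 and 130 mm) are open, without rim.
- clear (a point): Middle of the panel's flat clear part, on its face 82 mm up the slope from the ledge (a point of the panel). The face is clear from the ledge to 165 mm up, over the whole width. Farther up stand a fixed carved horseshoe arch, up to 24 mm high, and two steel pins; the panel ends 260 mm up.
- tray: Open-topped sheet-steel catch tray, fixed: outside 240 mm (x) by 130 mm (y), 40 mm high, wall and floor 4 to 5 mm. Origin: centre of its underside. It stands at the left or the right side edge of the panel, turned with the easel, tucked about 10 mm under that edge, its middle 60 mm farther from the robot than the panel's lower edge.
- stonebox: A sharpening stone in a flat wooden box, fixed: 240 x 85 x 36 mm high, lying at the side of the panel where the tray is not. Origin: centre of its underside.
- mat: A thin black rubber mat, 180 mm (x) by 110 mm (y), 4 mm thick, fixed to the bench right of the easel; the scraper stands on it. Origin: centre of its underside.
- scraper: Scraper block, loose, about 0.2 kg, standing upright on the mat. Foot 130 (x) x 30 (y) x 30 mm high with a steel sole; on it a central wooden grip 70 (x) x 24 mm (y), from 30 to 88 mm above the sole. Origin: centre of the sole; z up through the grip. It wipes with its long sides (y = +-15 mm). At the start x lies along the mat's x within 0.3 rad.
- chip1: Wood chip, loose, about 24 to 35 mm long, 18 to 24 mm wide and 12 to 13 mm thick, lying on the clear lower part of the sloping panel: at the start its centre is 30 to 104 mm up the slope from the ledge and within 70 mm of the panel's middle line. It stays put by friction. Origin: centre of the chip; its axes do not follow its sides.
- chip2: Wood chip, loose, about 24 to 35 mm long, 18 to 24 mm wide and 12 to 13 mm thick, lying on the clear lower part of the sloping panel: at the start its centre is 30 to 104 mm up the slope from the ledge and within 70 mm of the panel's middle line. It stays put by friction. Origin: centre of the chip; its axes do not follow its sides.
- chip3: Wood chip, loose, about 24 to 35 mm long, 18 to 24 mm wide and 12 to 13 mm thick, lying on the clear lower part of the sloping panel: at the start its centre is 30 to 104 mm up the slope from the ledge and within 70 mm of the panel's middle line. It stays put by friction. Origin: centre of the chip; its axes do not follow its sides.
- chip4: Wood chip, loose, about 24 to 35 mm long, 18 to 24 mm wide and 12 to 13 mm thick, lying on the clear lower part of the sloping panel: at the start its centre is 30 to 104 mm up the slope from the ledge and within 70 mm of the panel's middle line. It stays put by friction. Origin: centre of the chip; its axes do not follow its sides.
- chip5: Wood chip, loose, about 24 to 35 mm long, 18 to 24 mm wide and 12 to 13 mm thick, lying on the clear lower part of the sloping panel: at the start its centre is 30 to 104 mm up the slope from the ledge and within 70 mm of the panel's middle line. It stays put by friction. Origin: centre of the chip; its axes do not follow its sides.
- mallet: A carver's round wooden mallet standing on its head, 80 mm across, 170 mm tall. Origin under its centre. A bystander.
- bottle: A white plastic bottle, 54 mm across, 140 mm tall. Origin under its centre. A bystander.
- rosette: A small turned dark wooden rosette lying on the bench, 60 mm across, 22 mm high. Origin under its centre. A bystander.

How it is judged:
By the outcome, as a careful person would: the job done as asked, in the order asked, and still so for the second after the job is handed in, with the robot touching nothing.
It also fails if it takes over 56 s, if anything falls off the work surface, if the arm or the gripper's body presses on something with over 40 N, if the wrist force passes 120 N, or if a joint passes its speed limit or range.

### The arm

A 6-joint arm with a two-finger parallel gripper is mounted at the origin on the work surface. World frame = base frame: x ahead of the robot, y to its left, z up, the work surface at z = 0. Lengths are in m, angles in rad, forces in N, time in s.
With the tool pointing down it reaches from about 0.4 to 0.825 m from the base axis. Payload 7 kg.
Tool frame: the origin (TCP) lies on the mounting face of the last link; the fingertips stand 178 mm ahead of it and the grasp point (between the pads) lies 159 mm ahead of it; z points along the fingers, y is the direction in which the jaws open and shut (so a half turn about z gives the same grasp; the last joint's range is limited). The gripper opens to 88 mm and grips with 3 to 60 N. Pads are 19 mm wide; open, the fingers measure 130 mm over their backs; the gripper's body (78 mm by 193 mm) begins 47 mm behind the grasp point.
Start: joints at [-1.047, 0.359, 0.012, 0, -1.224, -0.288], TCP at [0.158, -0.656, 0.405] pointing down, gripper open.
Joint ranges: [-3.07, 3.07], [-1.43, 2.12], [-1.02, 1.25], [-3.03, 1.67], [-3.05, -0], [-3.03, 3.03]. Speed limits (rad/s): [2.39, 2.39, 3.01, 3.14, 3.14, 3.14].

### API

Orientations are given as [roll, pitch, yaw] about the fixed x, y, z axes, in that order (R = Rz(yaw) Ry(pitch) Rx(roll)).
In Python, from station import * gives the robot as it stands.
- The arm moves only by the tool arm_command, never from a script. Its argument "targets" is a list of rows, each a list of 3 entries, a list of its own where there are three numbers: the turn, a rotation vector about the world's x, y, z in rad, then the shift along the world's x, y, z in mm, then the closure, from 0 (fully open) to 1 (shut). In form: [[[wx, wy, wz], [tx, ty, tz], fingers], ...]. A call has 1 to 8 rows; each row shifts and turns the commanded pose from where the row before left it; what a row does not reach is not made up. A row lasts 1/10 s, in which the tool goes at most 50 mm and 8.59 degrees, less where a joint would pass 70% of its speed; a pose out of reach is approached as far as the arm can. A call with a gripper value outside its range is refused whole. The fingers move at their own pace and stop on an object; "squeeze" is the grip in N (left out, the last holds). Time passes only in rows, so rows that do not move let the fingers close. It gives the time, the measured TCP pose, the force and the opening at its end, in the units of the state.
- get_state(): the state, without advancing time (a new reading comes with each control period).
- grab_frame(name): name is "side" or "top"; returns (picture, depth): 420x560x3 uint8, red, green, blue; 420x560 float32, m along the optical axis (not along the pixel's ray), 0 where there is no reading.
- camera_params(name): a dict with "mtx" (3x3 intrinsics, pixels), "eye" and "orientation" of the camera in the world. Camera axes: x right, y down, z forward; pixel columns grow to the right and rows downward; lengths in m; the calibration is good to about 2 mm. A picture is of the moment at which its call begins. camera_params takes no time and is no camera call.
- job_done(): hands the job in, once; it reports no verdict.
The state is a dict: "t": time; "q": joint angles; "qd": joint speeds; "joint_efforts": joint torques, N m; "eef_pos": TCP position; "ee_rot": TCP orientation; "force": force on the tool from outside, world axes, zero at the start; "moment": the same for the moment, N m; "width": finger opening in m.
Only numpy, scipy, OpenCV 4.12 (cv2) and the standard library are available. Lean on these libraries where they do the work, as an engineer would, in place of code of your own. Each camera call takes 0.05 s, during which the arm holds its last target.

## Working session

There is one attempt and no reset: what is moved stays moved. The work goes in short steps, Python scripts to look and compute and a tool call to move; the robot and the scene stay as the last step left them, time stands still between calls to the robot, and variables do not carry over. Pictures are saved under pics/ and viewed, and the job is handed in when it is done.

Besides the shell and the picture viewer there is one more tool, called after "Request:" as name(argument=value, ...), one argument or row to a line, values as JSON. arm_command: Moves the arm, as the interface text tells. Its arguments: {"type":"object","properties":{"targets":{"type":"array"},"squeeze":{"type":"number"}},"required":["targets"]}

```bash
mkdir -p pics; ls; python3 - <<'E'
from station import *
import cv2, numpy as np
s=get_state()
for k in s: print(k, np.round(s[k],4))
for n in ("side","top"):
    p=camera_params(n); print(n,p)
    im,d=grab_frame(n); np.savez(f"pics/{n}0.npz",im=im,d=d)
    cv2.imwrite(f"pics/{n}0.png",im[:,:,::-1])
E
```

```text
pics
t 0.0
q [-1.0469e+00  3.5940e-01  1.1100e-02 -4.0000e-04 -1.2241e+00 -2.8810e-01]
qd [-0.0004 -0.0004  0.001   0.0016 -0.0002 -0.0014]
joint_efforts [-1.00000e-04 -5.82718e+01  2.93057e+01  6.99690e+00  6.90000e-03
 -1.00000e-04]
eef_pos [ 0.1576 -0.6561  0.4037]
ee_rot [ 3.1399e+00 -1.0000e-04 -2.9060e+00]
force [-0.489   0.0331  0.1523]
moment [-0.0114 -0.0086  0.0192]
width 0.0876
side {'mtx': array([[469.3953742 ,   0.        , 284.60701317],
       [  0.        , 469.3953742 , 207.26803818],
       [  0.        ,   0.        ,   1.        ]]), 'eye': array([0.01083158, 0.84485178, 1.11161983]), 'orientation': array([-2.40171819, -0.00865498, -2.58892062])}
top {'mtx': array([[389.4828185 ,   0.        , 276.68744821],
       [  0.        , 389.4828185 , 211.62725772],
       [  0.        ,   0.        ,   1.        ]]), 'eye': array([0.42069962, 0.03494933, 1.06122689]), 'orientation': array([-3.07984722, -0.01812949, -1.54386631])}
```

View pics/side0.png

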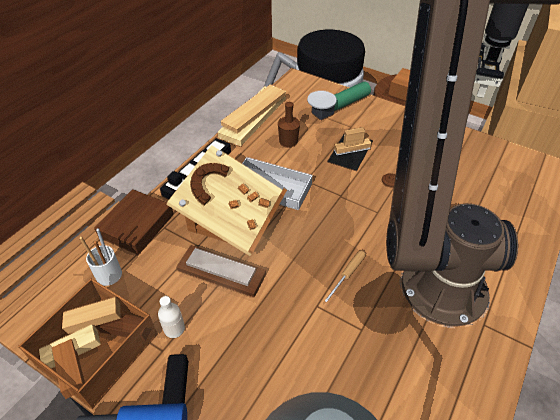

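View pics/top0.png

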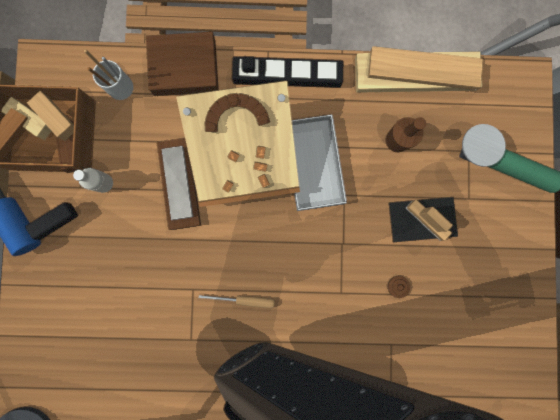

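The tray is on the panel's right, at about (318,160) in the top view. The stone box is on the left at (180,183), and the mat with the scraper is at (423,220). The chips are at roughly (233,156), (262,152), (261,167), (265,181) and (229,186). Next I'll zoom in and measure with depth.

```bash
cat > h.py <<'E'
import numpy as np, cv2
from scipy.spatial.transform import Rotation as Rn
from station import *
def cam(n):
    p=camera_params(n); return p['mtx'],np.array(p['eye']),Rn.from_euler('xyz',p['orientation']).as_matrix()
def cloud(n,d):
    K,e,R=cam(n); v,u=np.mgrid[:d.shape[0],:d.shape[1]]
    c=np.stack([(u-K[0,2])/K[0,0]*d,(v-K[1,2])/K[1,1]*d,d],-1)
    w=c@R.T+e; w[d<=0]=np.nan; return w
def load(n,i=0):
    z=np.load(f"pics/{n}{i}.npz"); return z['im'],z['d']
def grab(n,i):
    im,d=grab_frame(n); np.savez(f"pics/{n}{i}.npz",im=im,d=d); return im,d
def crop(im,u0,u1,v0,v1,s,name):
    cv2.imwrite(name,cv2.resize(im[v0:v1,u0:u1,::-1],None,fx=s,fy=s,interpolation=cv2.INTER_CUBIC))
def ray(n,u,v,z):
    K,e,R=cam(n); r=R@np.array([(u-K[0,2])/K[0,0],(v-K[1,2])/K[1,1],1]); return e+r*(z-e[2])/r[2]
def proj(n,P):
    K,e,R=cam(n); c=(np.atleast_2d(P)-e)@R; return (c@K.T)[:,:2]/c[:,2:]
E
python3 - <<'E'
from h import *
it,dt=load('top'); is_,ds=load('side')
crop(it,150,360,75,235,3.7,'pics/t0a.png'); crop(it,370,480,180,260,6,'pics/t0b.png')
crop(is_,300,400,110,190,7,'pics/s0b.png')
w=cloud('top',dt)
for n,u,v in [('bench',250,250),('mat',395,235),('panel',200,170),('panel',220,140),('foot',428,222),('ros',399,286),('trayfl',320,170)]:
    print(n,np.round(w[v,u],4))
w=cloud('side',ds)
for n,u,v in [('bench',300,250),('panel',230,220)]: print(n,np.round(w[v,u],4))
# panel plane fit using top
w=cloud('top',dt)
m=np.zeros(dt.shape,bool); m[125:190,195:215]=1; m[100:200,200:285]=1
P=w[m]; P=P[np.isfinite(P).all(1)]; P=P[P[:,2]>.05]
for k in range(8):
    A=np.c_[P[:,:2],np.ones(len(P))]; c=np.linalg.lstsq(A,P[:,2],rcond=None)[0]; r=P[:,2]-A@c
    P=P[abs(r-np.median(r))<max(.002,1.2*r.std())]
nrm=np.array([-c[0],-c[1],1]); nrm/=np.linalg.norm(nrm)
print(len(P),c,'tilt',np.degrees(np.arccos(nrm[2])),'yaw',np.degrees(np.arctan2(c[1],c[0])),r.std())
E
```

```text
bench [0.3807 0.0869 0.0022]
mat [ 0.4318 -0.3062  0.0049]
panel [0.5799 0.2135 0.0925]
panel [0.6507 0.1626 0.1202]
foot [ 0.4678 -0.3797  0.0463]
ros [ 0.2966 -0.3124  0.0221]
trayfl [ 0.604  -0.098   0.0057]
bench [0.4058 0.0995 0.0027]
panel [0.5947 0.1778 0.0988]
4951 [ 0.45633163  0.08139893 -0.18694416] tilt 24.869355371428266 yaw 10.113858824171693 0.0010541552392157997
```

View pics/t0a.png

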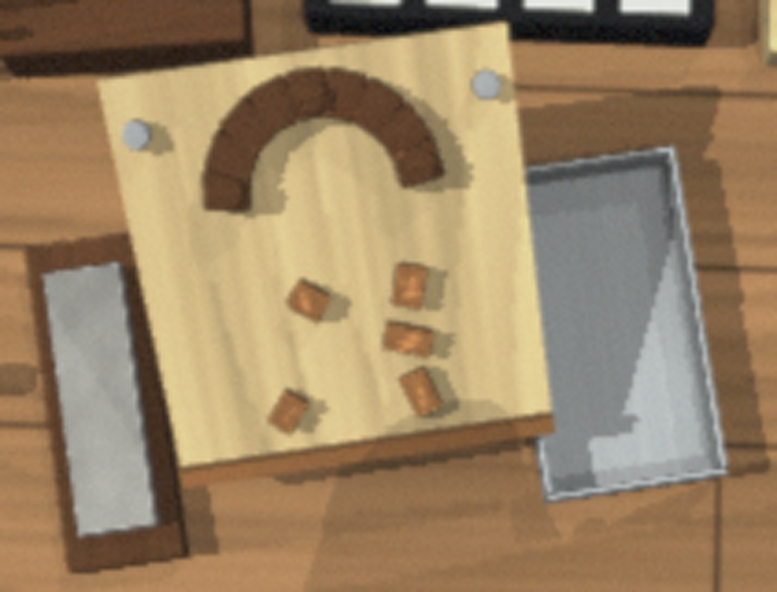

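View pics/t0b.png

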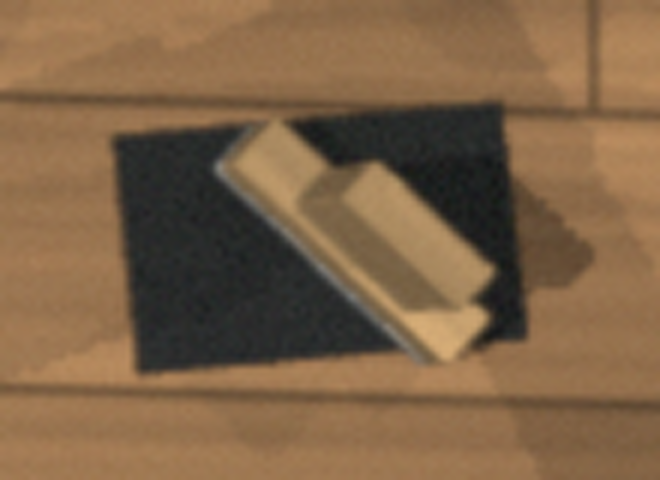

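View pics/s0b.png

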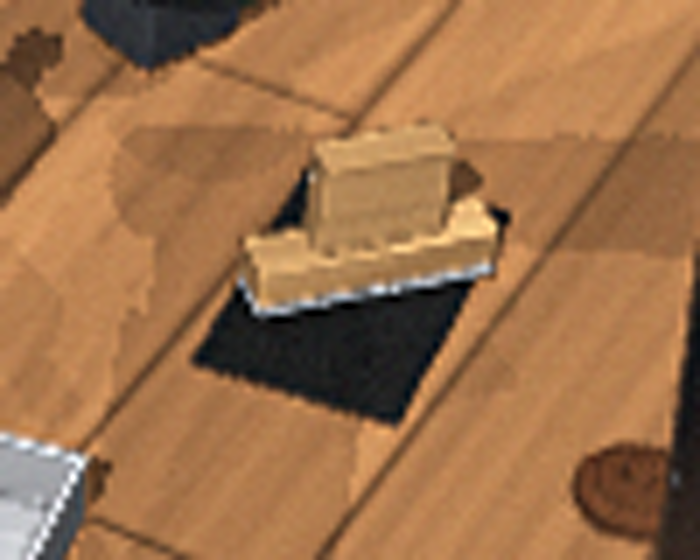

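The zoom shows the scraper upright on the mat, turned about 45° to the mat's long side (I'll measure that). The chips are clear of each other and all on the lower face. Next come the measurements.

```bash
cat > m.py <<'E'
from h import *
it,dt=load('top'); is_,ds=load('side')
wt,ws=cloud('top',dt),cloud('side',ds)
def box(w,im,x0,x1,y0,y1,z0,z1):
    m=(w[...,0]>x0)&(w[...,0]<x1)&(w[...,1]>y0)&(w[...,1]<y1)&(w[...,2]>z0)&(w[...,2]<z1); return m
for n,im,w in(('top',it,wt),('side',is_,ws)):
    for nm,z0,z1 in(('grip',.086,.099),('foot',.028,.041)):
        m=box(w,im,.36,.58,-.5,-.25,z0,z1); 
        if m.sum()<5: continue
        r=cv2.minAreaRect((w[m][:,:2]*1000).astype(np.float32)); print(n,nm,m.sum(),np.round(r[0],1),np.round(r[1],1),r[2],'z',np.median(w[m][:,2]),
          'pts', np.round(cv2.boxPoints(r)).tolist())
    # mat : dark
    V=im.max(2); m=(V<60)&box(w,im,.33,.62,-.55,-.2,-.01,.015)
    k,lab,st,_=cv2.connectedComponentsWithStats(m.astype(np.uint8)); b=1+st[1:,4].argmax(); m=lab==b
    vv,uu=np.nonzero(m); P=np.array([ray(n,u,v,.004)[:2] for u,v in zip(uu,vv)])*1000
    r=cv2.minAreaRect(P.astype(np.float32)); print(n,'mat',m.sum(),np.round(r[0],1),np.round(r[1],1),r[2],np.round(cv2.boxPoints(r)).tolist())
E
python3 m.py
```

```text
top grip 270 [ 475.1 -388.9] [69.1 25. ] 49.008338928222656 z 0.09334639649530885 pts [[443.0, -407.0], [462.0, -423.0], [507.0, -371.0], [488.0, -355.0]]
top foot 302 [ 475.2 -389.4] [130.   32.2] 47.92121124267578 z 0.03552677266483972 pts [[420.0, -427.0], [444.0, -448.0], [531.0, -352.0], [507.0, -330.0]]
top mat 1028 [ 474.1 -352.7] [105.4 116.1] 6.550386905670166 [[415.0, -301.0], [428.0, -416.0], [533.0, -404.0], [520.0, -289.0]]
side grip 105 [ 475.9 -387. ] [69.6 29.2] 49.85825729370117 z 0.09156022200099612 pts [[442.0, -404.0], [465.0, -423.0], [510.0, -370.0], [487.0, -351.0]]
side foot 164 [ 474.4 -385.8] [132.1  35.9] 46.68923568725586 z 0.03419899495683232 pts [[416.0, -422.0], [442.0, -446.0], [533.0, -350.0], [507.0, -325.0]]
side mat 456 [ 475.5 -351.5] [109.5 117.9] 6.938628673553467 [[414.0, -300.0], [428.0, -417.0], [537.0, -403.0], [523.0, -286.0]]
```

```bash
cat > pn.py <<'E'
from h import *
import sys
def plane(i=0):
    it,dt=load('top',i)
it,dt=load('top'); is_,ds=load('side')
# panel plane with offset params: nominal tilt 25
yaw=np.radians(10.1); c=np.array([.4563,.0814,-.187])
hsv=cv2.cvtColor(it,cv2.COLOR_RGB2HSV)
for p in [(160,200),(190,250),(120,285),(205,240),(260,150),(196,240),(256,320)]: pass
m=((hsv[...,0]>15)&(hsv[...,0]<32)&(hsv[...,2]>130)).astype(np.uint8)
m[:, :150]=0; m[:,330:]=0; m[:75]=0; m[230:]=0
cv2.imwrite('pics/pm.png',cv2.resize(m[75:235,150:360]*255,None,fx=3.7,fy=3.7))
print(hsv[150,205],hsv[195,190+30],hsv[220,240],hsv[202,250])
E
python3 pn.py
```

```text
[ 20  92 203] [ 20  92 195] [ 15 122 152] [ 14 118  99]
```

View pics/pm.png

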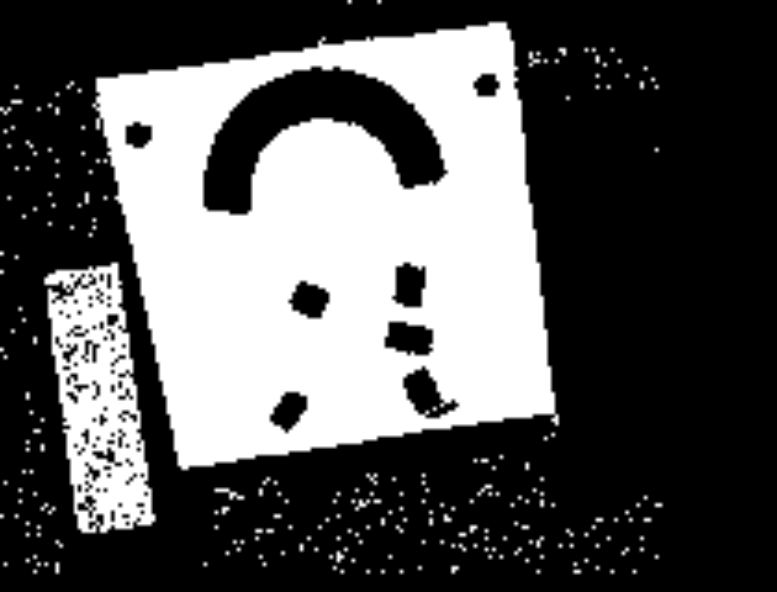

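```bash
python3 - <<'E'
from h import *
C=np.array([(115,135),(500,103),(527,340),(138,373)])/6+np.array([370,180])-0.4
P=np.array([ray('top',u,v,.004) for u,v in C]); print(np.round(P*1000),np.round(P.mean(0)*1000,1))
for a,b in((0,1),(3,2),(1,2),(0,3)):
    d=P[b]-P[a]; print(np.linalg.norm(d)*1000,np.degrees(np.arctan2(d[1],d[0])))
is_,ds=load('side'); crop(is_,155,325,135,265,4.5,'pics/s0a.png')
E
```

```text
[[ 521. -289.    4.]
 [ 541. -466.    4.]
 [ 433. -478.    4.]
 [ 413. -300.    4.]] [ 477.2 -383.1    4. ]
178.25556001476573 -83.63295791043052
179.03997927712487 -83.6719491502553
108.77758670921473 -173.5272306736406
108.6571278007545 -173.9407237430137
```

View pics/s0a.png

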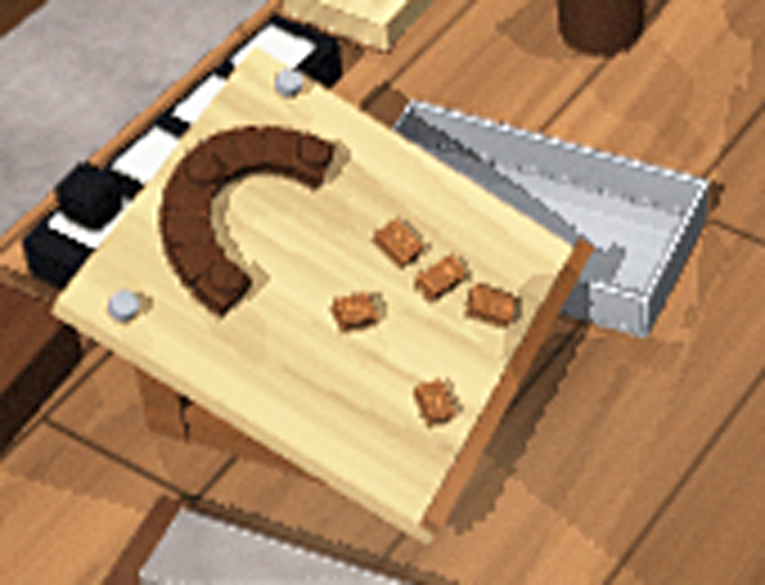

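```bash
python3 - <<'E'
from h import *
from scipy.optimize import least_squares
yaw0=np.radians(10.1)
def frame(yaw,tilt=np.radians(25)):
    return Rn.from_euler('zy',[0,0]).as_matrix() if 0 else Rn.from_euler('ZY',[yaw,-tilt]).as_matrix()
uv_t=np.array([(98,80),(510,22),(555,413),(180,467)])/3.7+np.array([150,75])-.4
uv_s=np.array([(55,312),(258,48),(587,238),(432,525)])/4.5+np.array([155,135])-.4
L=np.array([(.26,.13,0),(.26,-.13,0),(0,-.13,.012),(0,.13,.012)])
def pts(p): 
    return np.array([p[0],p[1],p[3]])+L@frame(p[2]).T
f=lambda p,w=(1,1): np.r_[w[0]*(proj('top',pts(p))-uv_t).ravel(),w[1]*(proj('side',pts(p))-uv_s).ravel()]
for w in((1,1),(1,0),(0,1)):
    r=least_squares(f,[.5,.06,yaw0,.06],args=(w,),x_scale=.01); print(w,np.round(r.x,4),np.degrees(r.x[2]),np.round(r.fun,1))
r=least_squares(f,[.5,.06,yaw0,.06]); p=r.x
R=frame(p[2]); o=np.array([p[0],p[1],p[3]]); np.savez('panel.npz',R=R,o=o)
# depth residuals on panel
for n in('top','side'):
    im,d=load(n); w=cloud(n,d); l=(w-o)@R
    m=(abs(l[...,1])<.125)&(l[...,0]>.01)&(l[...,0]<.16)&(abs(l[...,2])<.03)
    c=m&(l[...,2]>.006); g=m&(l[...,2]<.006); 
    for a in(0,1):
        for lo,hi in((.01,.06),(.06,.11),(.11,.16)) if a==0 else((-.12,-.05),(-.05,.05),(.05,.12)):
            q=g&(l[...,a]>lo)&(l[...,a]<hi); print(n,a,lo,np.round(np.median(l[q][:,2])*1000,2))
    hsv=cv2.cvtColor(im,cv2.COLOR_RGB2HSV)
    c=m&(l[...,2]>.005)&(hsv[...,0]<15)
    k,lab,st,_=cv2.connectedComponentsWithStats(c.astype(np.uint8))
    for i in range(1,k):
        if st[i,4]>12: q=l[lab==i]; print('  chip',st[i,4],np.round(q.mean(0)*1000,1),np.round(q.min(0)*1000),np.round(q.max(0)*1000))
E
```

```text
(1, 1) [0.5303 0.091  0.1798 0.0557] 10.301947375673574 [ 0.6  0.5 -0.8  0.4 -0.3  0.5  0.6  1.1  0.8 -1.5 -0.5  0.1 -1.5  1.
 -1.3 -1. ]
(1, 0) [0.5308 0.0912 0.1762 0.0589] 10.095359946036842 [ 0.5 -0.5 -0.5 -0.3 -0.3  0.3  0.3  0.6  0.  -0.  -0.  -0.  -0.   0.
 -0.  -0. ]
(0, 1) [0.5171 0.1028 0.188  0.073 ] 10.770079991657989 [-0.   0.  -0.   0.  -0.   0.  -0.   0.   0.4 -0.7 -0.7 -0.3 -0.2  0.9
  0.3  0.2]
top 0 0.01 4.86
top 0 0.06 4.85
top 0 0.11 4.9
top 1 -0.12 4.94
top 1 -0.05 4.85
top 1 0.05 4.78
  chip 68 [106.4 -44.2  18. ] [ 93. -54.  13.] [119. -34.  22.]
  chip 53 [106.7  23.6  18.8] [96. 11. 14.] [117.  33.  25.]
  chip 64 [ 70.2 -37.7  19.3] [ 59. -53.  16.] [ 81. -23.  24.]
  chip 64 [ 32.3 -41.   18.2] [ 19. -49.  13.] [ 47. -31.  22.]
  chip 47 [32.9 49.5 17.5] [24. 38. 13.] [42. 60. 21.]
side 0 0.01 3.8
side 0 0.06 3.66
side 0 0.11 3.66
side 1 -0.12 3.73
side 1 -0.05 3.76
side 1 0.05 3.67
  chip 63 [106.2 -40.6  15.7] [ 92. -55.   5.] [121. -28.  23.]
  chip 59 [ 70.5 -33.6  16.5] [ 59. -55.   8.] [ 82. -18.  23.]
  chip 65 [ 32.5 -38.2  15.2] [ 17. -52.   5.] [ 47. -24.  22.]
  chip 57 [106.1  27.2  16.6] [93. 15.  8.] [120.  40.  22.]
  chip 56 [33.1 53.  14.8] [19. 39.  7.] [47. 64. 22.]
```

Request:
arm_command(
  targets=[
    [[0, 0, 0.038], [20, 16.8, -6], 0],
    [[0, 0, 0.038], [20, 16.8, -6], 0],
    [[0, 0, 0.038], [20, 16.8, -6], 0],
    [[0, 0, 0.038], [20, 16.8, -6], 0],
    [[0, 0, 0.038], [20, 16.8, -6], 0],
    [[0, 0, 0.038], [20, 16.8, -6], 0],
    [[0, 0, 0.038], [20, 16.8, -6], 0],
    [[0, 0, 0.038], [20, 16.8, -6], 0],
  ],
  squeeze=50,
)

```text
t: 0.9
eef_pos: [0.3183, -0.521, 0.3561]
ee_rot: [3.141, -0.0, -2.6]
force: [0.1, 0.3, -0.4]
width: 0.0876
```

Request:
arm_command(
  targets=[
    [[0, 0, 0.038], [20, 16.8, -6], 0],
    [[0, 0, 0.038], [20, 16.8, -6], 0],
    [[0, 0, 0.038], [20, 16.8, -6], 0],
    [[0, 0, 0.038], [20, 16.8, -6], 0],
    [[0, 0, 0.038], [20, 16.8, -6], 0],
    [[0, 0, 0.038], [20, 16.8, -6], 0],
    [[0, 0, 0.038], [18, 16, -6], 0],
    [[0, 0, 0.038], [18, 16, -6], 0],
  ],
)

```text
t: 1.7
eef_pos: [0.4743, -0.3882, 0.3081]
ee_rot: [3.141, -0.0, -2.296]
force: [1.1, -0.6, 0.1]
width: 0.0873
```

```bash
python3 - <<'E'
from h import *
im,d=grab('side',1); crop(im,290,410,60,190,5,'pics/s1.png')
s=get_state(); print(s['t'],np.round(s['eef_pos'],4),np.round(s['ee_rot'],4),np.round(s['q'],3),np.round(s['force'],2))
R=Rn.from_euler('xyz',s['ee_rot']).as_matrix(); print('tool y heading',np.degrees(np.arctan2(R[1,1],R[0,1])))
E
```

```text
1.75 [ 0.4762 -0.3865  0.307 ] [ 3.1403e+00  2.0000e-04 -2.2926e+00] [-0.364  0.337 -0.257 -0.001 -0.978 -0.357] [ 1.13  1.15 -0.31]
tool y heading 138.64625510218357
```

View pics/s1.png

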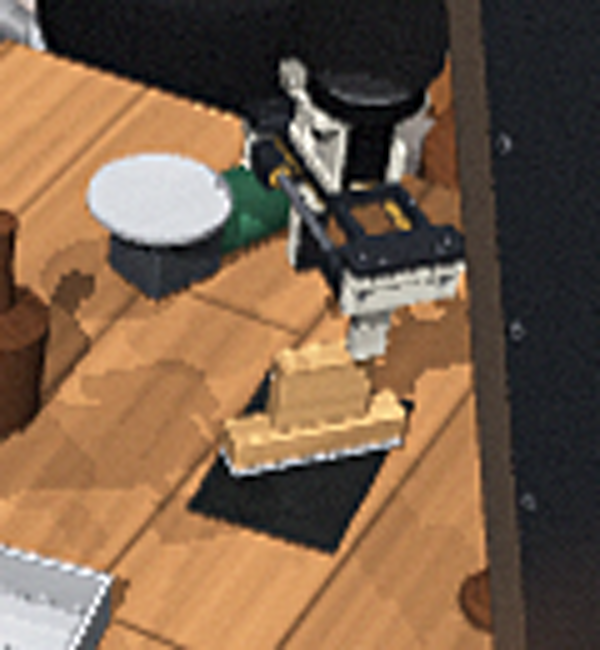

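```bash
python3 - <<'E'
from h import *
s=get_state(); R=Rn.from_euler('xyz',s['ee_rot']).as_matrix(); p=np.array(s['eef_pos'])
for y in(-.05,.05): 
  for z in (.178,.13):
    w=p+R@[0,y,z]; q=proj('side',w)[0]; print(np.round(w,3),q,(q-[290,60])*5)
q=proj('side',np.array([.4753,-.388,.092]))[0]; print((q-[290,60])*5)
im,d=grab('top',1); crop(im,350,500,160,290,5,'pics/t1.png')
E
```

```text
[ 0.514 -0.419  0.129] [350.01152225 113.49906764] [300.05761125 267.49533822]
[ 0.514 -0.419  0.177] [351.58288925 101.88278731] [307.91444627 209.41393656]
[ 0.439 -0.353  0.129] [361.45246223 130.83871305] [357.26231115 354.19356527]
[ 0.439 -0.353  0.177] [363.35454461 119.13492524] [366.77272305 295.6746262 ]
[323.75284952 352.23366927]
```

View pics/t1.png

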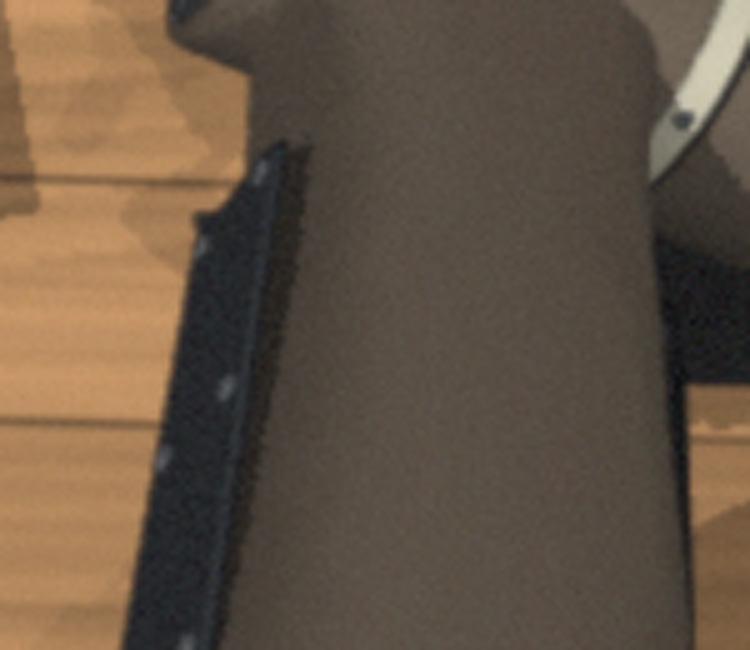

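Both views agree that the fingers straddle the grip: the near fingertip projects to (357,354) in the crop, right where I see it. Now I'll descend.

Request:
arm_command(
  targets=[
    [[0, 0, 0], [-0.5, -0.5, -16.4], 0],
    [[0, 0, 0], [-0.5, -0.5, -16.4], 0],
    [[0, 0, 0], [0, -0.5, -16.4], 0],
    [[0, 0, 0], [0, 0, -16.4], 0],
    [[0, 0, 0], [0, 0, -16.4], 0],
    [[0, 0, 0], [0, 0, 0], 0],
    [[0, 0, 0], [0, 0, 0], 1],
    [[0, 0, 0], [0, 0, 0], 1],
  ],
)

```text
t: 2.6
eef_pos: [0.4729, -0.3909, 0.2276]
ee_rot: [-3.14, 0.0, -2.298]
force: [1.4, -0.9, 1.1]
width: 0.0769
```

Request:
arm_command(
  targets=[
    [[0, 0, 0], [0, 0, 0], 1],
    [[0, 0, 0], [0, 0, 0], 1],
    [[0, 0, 0], [0, 0, 0], 1],
    [[0, 0, 0], [0, 0, 0], 1],
  ],
)

```text
t: 3.0
eef_pos: [0.4727, -0.3906, 0.2269]
ee_rot: [-3.141, 0.0, -2.298]
force: [-0.6, 1.0, 0.1]
width: 0.045
```

Request:
arm_command(
  targets=[
    [[0, 0, 0], [0, 0, 0], 1],
    [[0, 0, 0], [0, 0, 0], 1],
    [[0, 0, 0], [0, 0, 0], 1],
    [[0, 0, 0], [0, 0, 0], 1],
    [[0, 0, 0], [0, 0, 0], 1],
  ],
)

```text
t: 3.5
eef_pos: [0.4727, -0.3906, 0.2266]
ee_rot: [-3.142, 0.0, -2.298]
force: [-0.2, -0.5, -0.1]
width: 0.0236
```

```bash
python3 - <<'E'
from h import *
for i in range(1):
  s=get_state(); print(s['t'],np.round(s['eef_pos'],4),np.round(s['ee_rot'],4),np.round(s['width'],4),np.round(s['force'],2),np.round(s['moment'],2))
E
```

```text
3.5 [ 0.4727 -0.3906  0.2266] [-3.1415  0.     -2.2978] 0.0236 [-0.18 -0.52 -0.08] [-0.06 -0.12  0.01]
```

```bash
cat >> h.py <<'E'
O=np.array([.530,.0915,.060]); RP=Rn.from_euler('ZY',[np.radians(10.2),-np.radians(25)]).as_matrix()
LT=.2226
def tcp_panel(x,y,h,cx=.0036):  # tcp for scraper centre at panel x,y, sole h above
    return O+RP@np.array([x-cx,y,LT+h]), RP@np.diag([-1.,1,-1])
def delta(s,P,R):
    R0=Rn.from_euler('xyz',s['ee_rot']).as_matrix()
    return (P-np.array(s['eef_pos']))*1000, Rn.from_matrix(R@R0.T).as_rotvec()
def st():
    s=get_state(); print(s['t'],'pos',np.round(s['eef_pos'],4),'rot',np.round(s['ee_rot'],4),'w',np.round(s['width'],4),'F',np.round(s['force'],2),'M',np.round(s['moment'],2)); return s
def scr(s,cx=.0036):
    R0=Rn.from_euler('xyz',s['ee_rot']).as_matrix(); c=np.array(s['eef_pos'])+R0@[-cx,0,LT]; l=(c-O)@RP
    Rs=RP.T@R0@np.diag([-1.,1,-1]); return l*1000,np.degrees(Rn.from_matrix(Rs).as_rotvec())
E
python3 - <<'E'
from h import *
s=st()
for h in(.06,.02,0): P,R=tcp_panel(.070,.100,h); print(h,np.round(P,4),*[np.round(a,3) for a in delta(s,P,R)])
print('Fpanel axes',RP)
E
```

```text
3.5 pos [ 0.4727 -0.3906  0.2266] rot [-3.1415  0.     -2.2978] w 0.0236 F [-0.18 -0.52 -0.08] M [-0.06 -0.12  0.01]
0.06 [0.454  0.1794 0.3442] [-18.727 570.06  117.559] [ 0.217 -0.388 -0.655]
0.02 [0.4706 0.1824 0.3079] [ -2.09  573.054  81.307] [ 0.217 -0.388 -0.655]
0 [0.4789 0.1839 0.2898] [  6.229 574.551  63.18 ] [ 0.217 -0.388 -0.655]
Fpanel axes [[ 0.89198414 -0.17708474 -0.41593904]
 [ 0.16049328  0.98419561 -0.07483925]
 [ 0.42261826  0.          0.90630779]]
```

Request:
arm_command(
  targets=[
    [[0, 0, 0], [0, 0, 15], 1],
    [[0, 0, 0], [0, 0, 30], 1],
    [[0, 0, 0], [0, 0, 35], 1],
    [[0, 0, 0], [0, 0, 40], 1],
    [[0, 0, 0], [0, 0, 0], 1],
  ],
)

```text
t: 4.0
eef_pos: [0.4739, -0.3914, 0.3526]
ee_rot: [-3.133, 0.002, -2.297]
force: [0.2, 0.2, -1.9]
width: 0.0238
```

```bash
python3 - <<'E'
from h import *
s=st(); im,d=grab('side',2); crop(im,290,410,60,190,5,'pics/s2.png')
E
```

```text
4.0 pos [ 0.4739 -0.3914  0.3526] rot [-3.1326e+00  1.5000e-03 -2.2968e+00] w 0.0238 F [ 0.18  0.19 -1.92] M [-0.03 -0.05 -0.03]
```

View pics/s2.png

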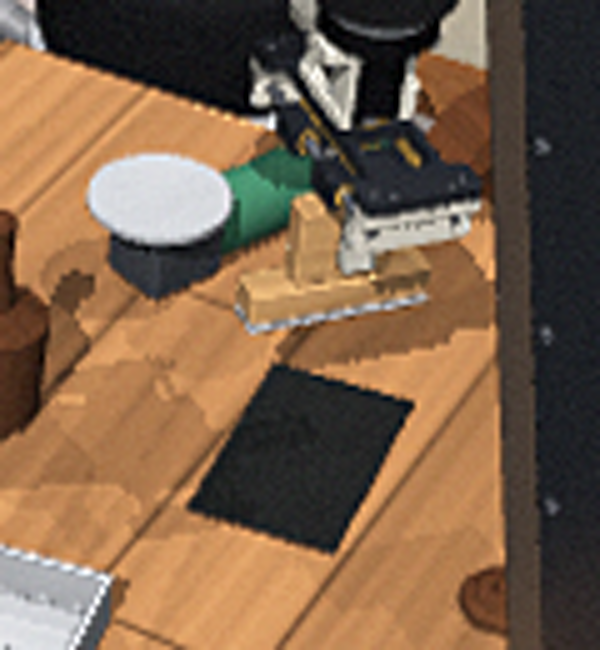

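```bash
python3 - <<'E'
from h import *
s=get_state(); R=Rn.from_euler('xyz',s['ee_rot']).as_matrix(); p=np.array(s['eef_pos'])
for cx in (.0036,.010):
  for a in [(.065,.015,0),(-.065,.015,0),(.065,.015,.03),(.035,.012,.088),(-.035,.012,.088)]:
    w=p+R@np.array([-cx-a[0],a[1],LT-a[2]]); print(cx,a,np.round((proj('side',w)[0]-[290,60])*5))
C=np.array([(275,365),(413,403),(335,553),(190,508)])/5+np.array([290,60])-.4
P=np.array([ray('side',u,v,.004) for u,v in C]); print(np.round(P*1000),np.round(P.mean(0)*1000,1))
im,d=load('side',2); w=cloud('side',d); l=(w-p)@R
m=(abs(l[...,0])<.1)&(abs(l[...,1])<.03)&(l[...,2]>.186)&(l[...,2]<.2)
print(np.percentile(l[m][:,0],[1,50,99])*1000,np.percentile(l[m][:,1],[1,50,99])*1000,m.sum())
m=(abs(l[...,0])<.1)&(abs(l[...,1])<.02)&(l[...,2]>.125)&(l[...,2]<.143)
print(np.percentile(l[m][:,0],[1,50,99])*1000,np.percentile(l[m][:,1],[1,50,99])*1000,m.sum())
E
```

```text
0.0036 (0.065, 0.015, 0) [247. 340.]
0.0036 (-0.065, 0.015, 0) [425. 307.]
0.0036 (0.065, 0.015, 0.03) [252. 304.]
0.0036 (0.035, 0.012, 0.088) [302. 221.]
0.0036 (-0.035, 0.012, 0.088) [402. 204.]
0.01 (0.065, 0.015, 0) [238. 342.]
0.01 (-0.065, 0.015, 0) [416. 309.]
0.01 (0.065, 0.015, 0.03) [243. 305.]
0.01 (0.035, 0.012, 0.088) [293. 223.]
0.01 (-0.035, 0.012, 0.088) [393. 205.]
[[ 542. -462.    4.]
 [ 436. -477.    4.]
 [ 414. -300.    4.]
 [ 521. -288.    4.]] [ 478.1 -381.8    4. ]
[-69.51519659 -15.91292418  59.39851127] [-14.69519356   8.98086894  17.23290623] 196
[-40.36051924 -29.1770729   -9.2516741 ] [-12.99358848   7.39599672  16.64793536] 62
```

Request:
arm_command(
  targets=[
    [[0.0109, -0.0194, -0.0328], [-0.9, 28.5, 0.5], 1],
    [[0.0109, -0.0194, -0.0328], [-0.9, 28.5, 0.5], 1],
    [[0.0109, -0.0194, -0.0328], [-0.9, 28.5, 0.5], 1],
    [[0.0109, -0.0194, -0.0328], [-0.9, 28.5, 0.5], 1],
    [[0.0109, -0.0194, -0.0328], [-0.9, 28.5, 0.5], 1],
    [[0.0109, -0.0194, -0.0328], [-0.9, 28.5, 0.5], 1],
    [[0.0109, -0.0194, -0.0328], [-0.9, 28.5, 0.5], 1],
    [[0.0109, -0.0194, -0.0328], [-0.9, 28.5, 0.5], 1],
  ],
)

```text
t: 4.85
eef_pos: [0.4647, -0.1615, 0.3493]
ee_rot: [-3.108, 0.173, -2.56]
force: [1.5, 0.9, -1.4]
width: 0.0238
```

Request:
arm_command(
  targets=[
    [[0.0109, -0.0194, -0.0328], [-0.9, 28.5, 0.5], 1],
    [[0.0109, -0.0194, -0.0328], [-0.9, 28.5, 0.5], 1],
    [[0.0109, -0.0194, -0.0328], [-0.9, 28.5, 0.5], 1],
    [[0.0109, -0.0194, -0.0328], [-0.9, 28.5, 0.5], 1],
    [[0.0109, -0.0194, -0.0328], [-0.9, 28.5, 0.5], 1],
    [[0.0109, -0.0194, -0.0328], [-0.9, 28.5, 0.5], 1],
    [[0.0109, -0.0194, -0.0328], [-0.9, 28.5, 0.5], 1],
    [[0.0109, -0.0194, -0.0328], [-0.9, 28.5, 0.5], 1],
  ],
)

```text
t: 5.65
eef_pos: [0.4574, 0.0663, 0.3535]
ee_rot: [-3.118, 0.35, -2.825]
force: [0.8, -1.6, -1.7]
width: 0.0238
```

Request:
arm_command(
  targets=[
    [[0.0109, -0.0194, -0.0328], [-0.9, 28.5, 0], 1],
    [[0.0109, -0.0194, -0.0328], [-0.9, 28.5, 0], 1],
    [[0.0109, -0.0194, -0.0328], [-0.9, 28.5, 0], 1],
    [[0.0109, -0.0194, -0.0328], [-0.9, 28.5, 0], 1],
    [[0, 0, 0], [0, 0, 0], 1],
    [[0, 0, 0], [0, 0, 0], 1],
  ],
)

```text
t: 6.25
eef_pos: [0.454, 0.1792, 0.3531]
ee_rot: [-3.14, 0.434, -2.963]
force: [-0.1, -0.3, -2.1]
width: 0.0239
```

```bash
python3 - <<'E'
from h import *
s=st(); print(*[np.round(a,2) for a in scr(s)], np.round(s['q'],3))
for h in(.02,.0): P,R=tcp_panel(.070,.100,h); print(h,*[np.round(a,4) for a in delta(s,P,R)])
im,d=grab('side',3); crop(im,155,325,95,265,3.5,'pics/s3.png')
E
```

```text
6.25 pos [0.454  0.1792 0.3531] rot [-3.1403  0.4339 -2.9629] w 0.0239 F [-0.06 -0.26 -2.1 ] M [-0.38  1.75  0.01]
[73.2  99.54 68.06] [-0.06  0.14  0.04] [ 0.819 -0.035 -0.855  0.594 -0.468 -2.708]
0.02 [ 16.62     3.244  -45.1369] [ 0.0016 -0.0022 -0.0002]
0.0 [ 24.9388   4.7408 -63.263 ] [ 0.0016 -0.0022 -0.0002]
```

View pics/s3.png

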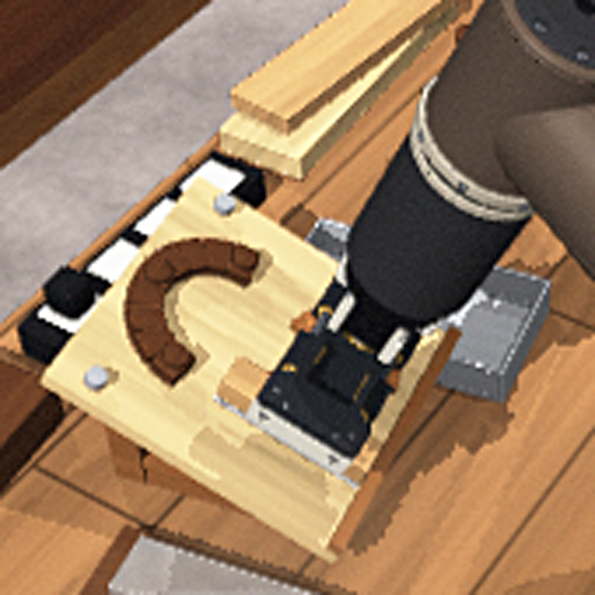

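The scraper hovers at the panel's left with its sole parallel to the face, and the left chip, hidden by the gripper, is to its right. I'll lower it until it nearly touches.

Request:
arm_command(
  targets=[
    [[0.0004, -0.0006, 0], [4.1, 0.8, -11.3], 1],
    [[0.0004, -0.0006, 0], [4.2, 0.8, -11.3], 1],
    [[0.0004, -0.0006, 0], [4.1, 0.8, -11.3], 1],
    [[0.0004, -0.0006, 0], [4.2, 0.8, -11.3], 1],
    [[0, 0, 0], [2.9, 0.5, -6.3], 1],
    [[0, 0, 0], [2.9, 0.5, -6.3], 1],
    [[0, 0, 0], [0, 0, 0], 1],
    [[0, 0, 0], [0, 0, 0], 1],
  ],
)

```text
t: 7.1
eef_pos: [0.4772, 0.1825, 0.2967]
ee_rot: [3.14, 0.439, -2.967]
force: [0.2, 0.3, -0.8]
width: 0.0239
```

```bash
python3 - <<'E'
from h import *
s=st(); print(*[np.round(a,2) for a in scr(s)], np.round(s['q'],3)); print('F panel',np.round(RP.T@s['force'],2))
E
```

```text
7.1 pos [0.4772 0.1825 0.2967] rot [ 3.1402  0.4388 -2.9668] w 0.0239 F [ 0.17  0.28 -0.85] M [-0.31  1.72 -0.01]
[71.68 98.87  7.05] [ 0.   -0.14 -0.17] [ 0.647  0.073 -0.975  0.999 -0.23  -2.991]
F panel [-0.16  0.24 -0.86]
```

Joint 6 is at -2.99, close to its -3.03 limit. Moving right relieves it, and so does a small yaw of the block with the lower end leading. I'll do both before touching down.

Request:
arm_command(
  targets=[
    [[-0.0145, -0.0025, 0.0315], [0.7, -4, 0], 1],
    [[-0.0145, -0.0025, 0.0315], [0.7, -4, 0], 1],
    [[0, 0, 0], [0, 0, 0], 1],
  ],
)

```text
t: 7.4
eef_pos: [0.4785, 0.1752, 0.2974]
ee_rot: [-3.111, 0.439, -2.889]
force: [-0.3, -0.6, -1.7]
width: 0.0241
```

```bash
python3 - <<'E'
from h import *
s=st(); print(*[np.round(a,2) for a in scr(s)], np.round(s['q'],3)); print('F panel',np.round(RP.T@s['force'],2))
E
```

```text
7.4 pos [0.4785 0.1752 0.2974] rot [-3.1112  0.4389 -2.8887] w 0.0241 F [-0.31 -0.55 -1.71] M [-0.29  1.76  0.01]
[72.18 92.06  7.72] [ 0.08 -0.21  3.88] [ 0.635  0.069 -0.977  0.99  -0.225 -2.899]
F panel [-1.09 -0.49 -1.38]
```

Request:
arm_command(
  targets=[
    [[-0.0007, 0.0036, 0], [0.8, 0.2, -1.8], 1],
    [[0, 0, 0], [0.8, 0.2, -1.8], 1],
    [[0, 0, 0], [0.4, 0.1, -0.9], 1],
    [[0, 0, 0], [0.4, 0.1, -0.9], 1],
    [[0, 0, 0], [0, 0, 0], 1],
  ],
)

```text
t: 7.9
eef_pos: [0.4809, 0.1761, 0.2912]
ee_rot: [-3.111, 0.434, -2.889]
force: [-0.0, 1.3, -2.7]
width: 0.0239
```

```bash
cat > z.py <<'E'
from h import *
s=st(); print(*[np.round(a,2) for a in scr(s)], np.round(s['q'],3)); print('F panel',np.round(RP.T@s['force'],2),'M',np.round(RP.T@s['moment'],2))
E
python3 z.py
```

```text
7.9 pos [0.4809 0.1761 0.2912] rot [-3.1112  0.4342 -2.8888] w 0.0239 F [-0.04  1.3  -2.7 ] M [-0.3   1.73 -0.05]
[70.8  92.42  1.02] [0.07 0.06 3.89] [ 0.611  0.082 -0.985  1.043 -0.205 -2.934]
F panel [-0.97  1.28 -2.52] M [-0.01  1.75 -0.05]
```

Request:
arm_command(
  targets=[
    [[0, 0, 0], [0.4, 0.1, -0.9], 1],
    [[0, 0, 0], [0.2, 0, -0.5], 1],
    [[0, 0, 0], [0, 0, 0], 1],
  ],
)

```text
t: 8.2
eef_pos: [0.4812, 0.1761, 0.2904]
ee_rot: [-3.111, 0.435, -2.889]
force: [-7.4, -0.3, 5.4]
width: 0.0242
```

```bash
python3 z.py
```

```text
8.2 pos [0.4812 0.1761 0.2904] rot [-3.1115  0.4354 -2.8886] w 0.0242 F [-7.42 -0.3   5.44] M [-0.42  2.91 -0.06]
[71.05 92.54  0.22] [ 0.09 -0.01  3.89] [ 0.601  0.083 -0.989  1.068 -0.198 -2.95 ]
F panel [-4.37  1.02  8.04] M [ 0.07  2.94 -0.09]
```

Contact is made with about 10 N normal. I'm starting the wipe, with a small pitch correction because the lower end touched first.

Request:
arm_command(
  targets=[
    [[-0.0005, 0.003, 0], [0.9, -2, 0], 1],
    [[0, 0, 0], [1.06, -5.9, 0], 1],
    [[0, 0, 0], [1.06, -5.9, 0], 1],
    [[0, 0, 0], [1.06, -5.9, 0], 1],
    [[0, 0, 0], [1.06, -5.9, 0], 1],
    [[0, 0, 0], [1.06, -5.9, 0], 1],
    [[0, 0, 0], [1.06, -5.9, 0], 1],
  ],
)

```text
t: 8.9
eef_pos: [0.4893, 0.1393, 0.2911]
ee_rot: [-3.113, 0.434, -2.888]
force: [-5.3, 3.7, 5.8]
width: 0.0237
```

```bash
python3 z.py; python3 - <<'E'
from h import *
im,d=grab('side',4); crop(im,155,325,95,265,3.5,'pics/s4.png')
E
```

```text
8.9 pos [0.4893 0.1393 0.2911] rot [-3.1131  0.4343 -2.8879] w 0.0237 F [-5.32  3.71  5.8 ] M [1.1  1.62 0.81]
[72.33 55.25  0.26] [0.2  0.06 3.93] [ 0.549  0.075 -0.984  0.98  -0.181 -2.814]
F panel [-1.7   4.6   7.19] M [1.58 1.4  0.16]
```

View pics/s4.png

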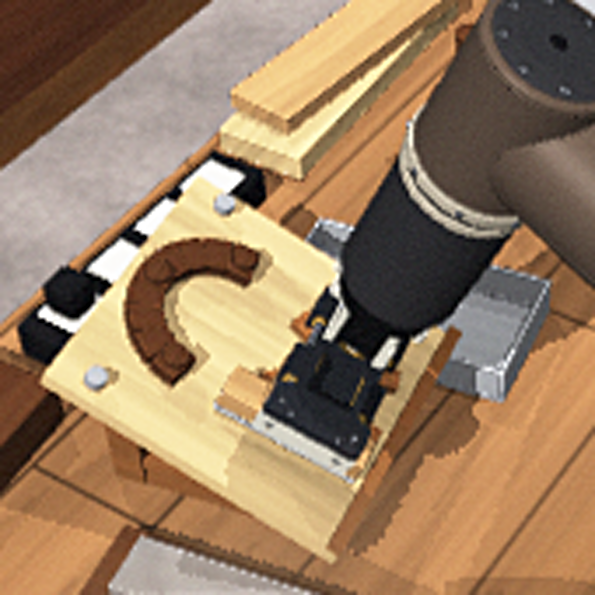

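```bash
cat > chips.py <<'E'
from h import *
import sys
i=int(sys.argv[1])
for n in sys.argv[2:]:
    im,d=load(n,i); w=cloud(n,d); l=(w-O)@RP*1000; hsv=cv2.cvtColor(im,cv2.COLOR_RGB2HSV)
    m=(abs(l[...,1])<190)&(l[...,0]>-15)&(l[...,0]<165)&(l[...,2]>-60)&(l[...,2]<19)&(hsv[...,0]<15)&(hsv[...,1]>135)&(hsv[...,2]>110)
    k,lab,st_,_=cv2.connectedComponentsWithStats(m.astype(np.uint8))
    for j in range(1,k):
        if st_[j,4]>6: q=l[lab==j]; print(n,st_[j,4],np.round(q.mean(0)),np.round(q.min(0)),np.round(q.max(0)),'px',st_[j,:2])
E
python3 chips.py 4 side; python3 -c "
from h import *
im,d=load('side',4); crop(im,235,295,185,245,9,'pics/s4b.png')"
```

```text
side 28 [112. -40.  10.] [103. -56.   4.] [120. -33.  15.] px [238 184]
side 267 [-5. 20. 12.] [ -12. -129.    2.] [  1. 131.  19.] px [249 189]
side 8 [112.  25.  13.] [109.  17.   9.] [115.  31.  18.] px [230 201]
side 17 [ 23. -41.  12.] [ 16. -53.   6.] [ 31. -33.  17.] px [264 201]
side 9 [12. 17. 12.] [ 9. 11.  9.] [16. 23. 15.] px [261 217]
```

View pics/s4b.png

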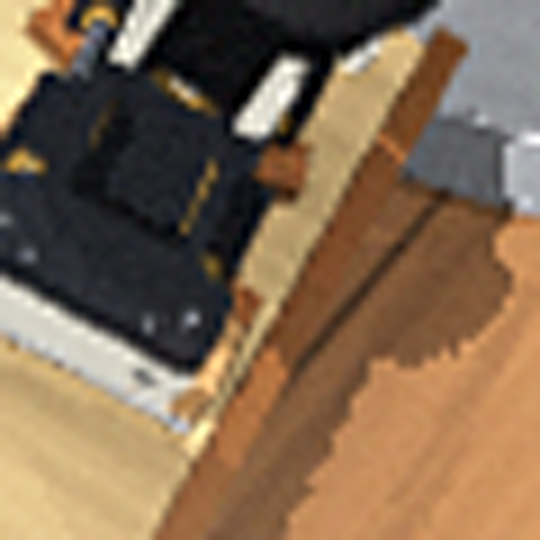

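The view shows the low chip ahead of the block at panel (about 12–25, 17), still in front of the face. I'll move the block 3 mm down-slope to narrow the gap at the ledge while the wipe goes on.

Request:
arm_command(
  targets=[
    [[0, 0, 0], [0.68, -6, -0.18], 1],
    [[0, 0, 0], [0.68, -6, -0.18], 1],
    [[0, 0, 0], [0.68, -6, -0.18], 1],
    [[0, 0, 0], [0.68, -6, -0.18], 1],
    [[0, 0, 0], [0.68, -6, -0.18], 1],
    [[0, 0, 0], [0.68, -6, -0.18], 1],
    [[0, 0, 0], [0.68, -6, -0.18], 1],
  ],
)

```text
t: 9.65
eef_pos: [0.4941, 0.0971, 0.2899]
ee_rot: [-3.113, 0.434, -2.888]
force: [-4.2, 4.1, 5.5]
width: 0.0238
```

```bash
python3 z.py; python3 - <<'E'
from h import *
im,d=grab('side',5); crop(im,185,305,125,245,5,'pics/s5.png')
E
python3 chips.py 5 side
```

```text
9.65 pos [0.4941 0.0971 0.2899] rot [-3.1129  0.4345 -2.8881] w 0.0238 F [-4.24  4.08  5.53] M [1.09 1.47 0.83]
[69.41 12.86  0.28] [0.18 0.05 3.92] [ 0.49   0.069 -0.98   0.885 -0.164 -2.665]
F panel [-0.79  4.77  6.47] M [1.56 1.26 0.19]
side 31 [112. -42.  11.] [106. -54.   3.] [120. -32.  16.] px [238 184]
side 280 [-5. 20. 12.] [ -12. -131.   -1.] [ 10. 134.  18.] px [249 189]
```

View pics/s5.png

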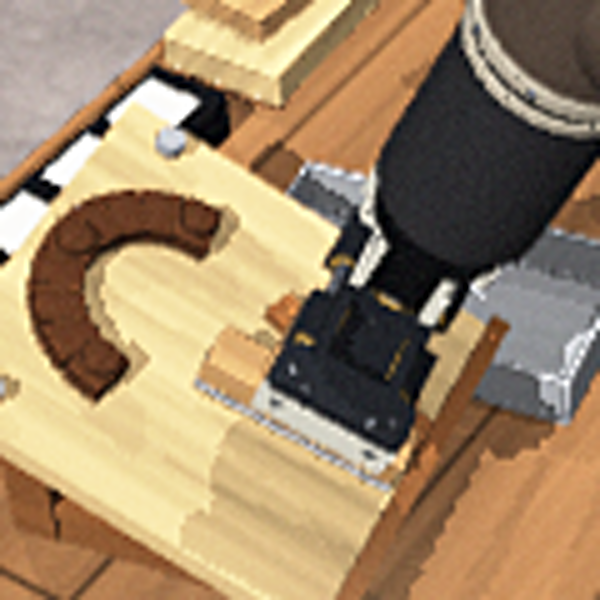

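The panel is clean behind the block and the force is steady. I'll continue.

Request:
arm_command(
  targets=[
    [[0, 0, 0], [1.06, -5.9, 0], 1],
    [[0, 0, 0], [1.06, -5.9, 0], 1],
    [[0, 0, 0], [1.06, -5.9, 0], 1],
    [[0, 0, 0], [1.06, -5.9, 0], 1],
    [[0, 0, 0], [1.06, -5.9, 0], 1],
    [[0, 0, 0], [1.06, -5.9, 0], 1],
    [[0, 0, 0], [1.06, -5.9, 0], 1],
    [[0, 0, 0], [1.06, -5.9, 0], 1],
  ],
)

```text
t: 10.5
eef_pos: [0.5026, 0.0498, 0.2899]
ee_rot: [-3.113, 0.435, -2.888]
force: [-4.4, 2.6, 6.4]
width: 0.0238
```

```bash
python3 z.py; python3 - <<'E'
from h import *
im,d=grab('side',6); crop(im,185,325,125,245,5,'pics/s6.png')
E
python3 chips.py 6 side
```

```text
10.5 pos [0.5026 0.0498 0.2899] rot [-3.1127  0.4346 -2.8883] w 0.0238 F [-4.43  2.6   6.42] M [1.4  1.66 0.86]
[ 69.39 -35.27   0.24] [0.16 0.04 3.91] [ 0.453  0.074 -0.927  0.65  -0.186 -2.395]
F panel [-0.81  3.34  7.47] M [1.87 1.38 0.07]
side 10 [109. -77.  12.] [106. -88.   8.] [112. -67.  18.] px [246 178]
side 280 [-5. 20. 12.] [ -11. -130.    0.] [  9. 132.  18.] px [249 189]
```

View pics/s6.png

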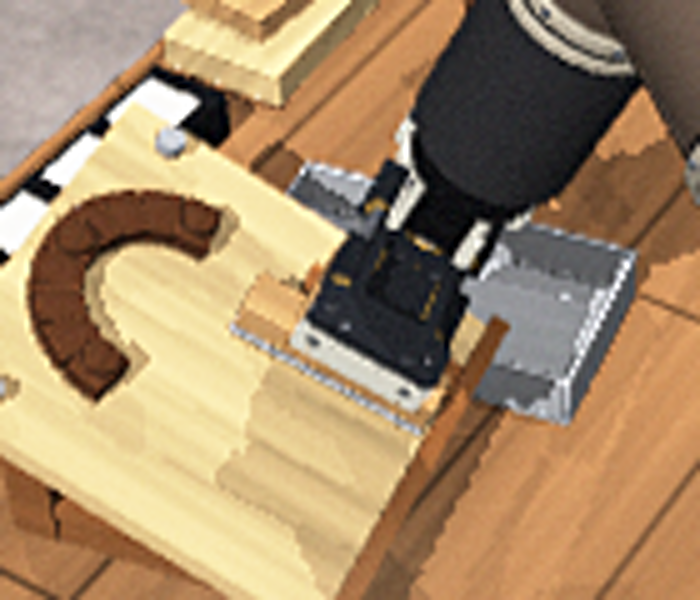

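Request:
arm_command(
  targets=[
    [[0, 0, 0], [1.06, -5.9, 0], 1],
    [[0, 0, 0], [1.06, -5.9, 0], 1],
    [[0, 0, 0], [1.06, -5.9, 0], 1],
    [[0, 0, 0], [1.06, -5.9, 0], 1],
    [[0, 0, 0], [1.06, -5.9, 0], 1],
    [[0, 0, 0], [1.06, -5.9, 0], 1],
    [[0, 0, 0], [1.06, -5.9, 0], 1],
    [[0, 0, 0], [1.06, -5.9, 0], 1],
  ],
)

```text
t: 11.35
eef_pos: [0.511, 0.0024, 0.2898]
ee_rot: [-3.112, 0.434, -2.889]
force: [-5.9, 3.7, 7.4]
width: 0.0236
```

```bash
python3 z.py
```

```text
11.35 pos [0.511  0.0024 0.2898] rot [-3.1121  0.4344 -2.8885] w 0.0236 F [-5.89  3.7   7.41] M [1.44 1.73 0.89]
[ 69.22 -83.56   0.25] [0.12 0.06 3.9 ] [ 0.396  0.088 -0.84   0.396 -0.233 -2.087]
F panel [-1.53  4.69  8.89] M [1.94 1.44 0.08]
```

Request:
arm_command(
  targets=[
    [[0, 0, 0], [1.06, -5.9, 0], 1],
    [[0, 0, 0], [1.06, -5.9, 0], 1],
    [[0, 0, 0], [1.06, -5.9, 0], 1],
    [[0, 0, 0], [1.06, -5.9, 0], 1],
    [[0, 0, 0], [1.06, -5.9, 0], 1],
    [[0, 0, 0], [1.06, -5.9, 0], 1],
    [[0, 0, 0], [0, 0, 0], 1],
  ],
)

```text
t: 12.05
eef_pos: [0.5173, -0.0335, 0.2897]
ee_rot: [-3.112, 0.434, -2.89]
force: [-3.1, -0.5, 5.9]
width: 0.0238
```

```bash
python3 z.py; python3 - <<'E'
from h import *
im,d=grab('side',7); crop(im,185,325,125,245,5,'pics/s7.png')
E
python3 chips.py 7 side
```

```text
12.05 pos [ 0.5173 -0.0335  0.2897] rot [-3.1118  0.4338 -2.8898] w 0.0238 F [-3.13 -0.5   5.87] M [-0.1   0.9   0.15]
[  68.97 -120.27    0.24] [0.07 0.09 3.84] [ 0.33   0.105 -0.765  0.23  -0.278 -1.863]
F panel [-0.39  0.06  6.66] M [0.11 0.9  0.11]
side 302 [-5. 12. 12.] [ -12. -128.    5.] [  1. 134.  19.] px [249 189]
```

View pics/s7.png

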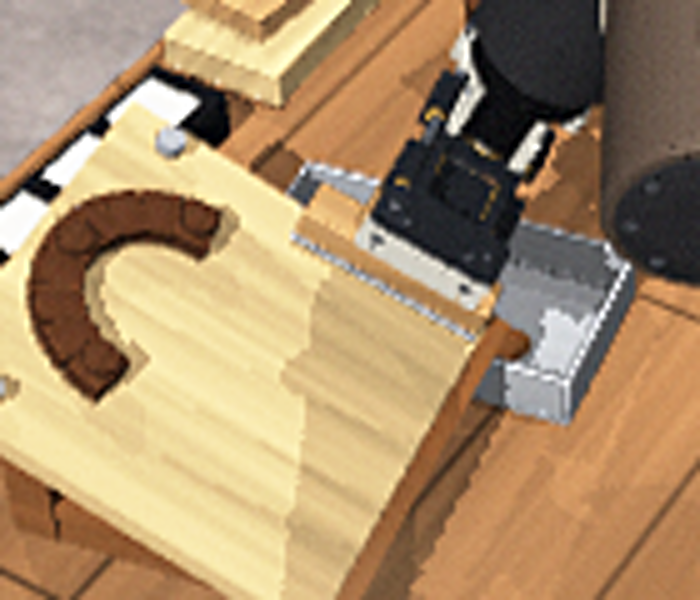

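Request:
arm_command(
  targets=[
    [[0, 0, 0], [1.06, -5.9, 0], 1],
    [[0, 0, 0], [1.06, -5.9, 0], 1],
    [[0, 0, 0], [1.06, -5.9, 0.1], 1],
    [[0, 0, 0], [0, 0, 0], 1],
    [[0, 0, 0], [0, 0, 0], 1],
  ],
)

```text
t: 12.6
eef_pos: [0.5204, -0.0512, 0.2897]
ee_rot: [-3.112, 0.433, -2.89]
force: [-1.5, -1.2, 5.3]
width: 0.0235
```

```bash
python3 z.py; python3 - <<'E'
from h import *
im,d=grab('side',8); crop(im,185,325,125,245,5,'pics/s8.png')
im,d=grab('top',8); crop(im,170,370,75,225,3.5,'pics/t8.png')
E
python3 chips.py 8 side
```

```text
12.6 pos [ 0.5204 -0.0512  0.2897] rot [-3.1116  0.4333 -2.89  ] w 0.0235 F [-1.48 -1.16  5.31] M [-0.38  0.71 -0.2 ]
[  68.7  -138.3     0.24] [0.06 0.11 3.82] [ 0.292  0.114 -0.727  0.159 -0.301 -1.759]
F panel [ 0.73 -0.88  5.51] M [-0.31  0.77 -0.08]
side 299 [-5. 12. 12.] [ -12. -128.    3.] [  1. 134.  19.] px [249 189]
```

View pics/s8.png

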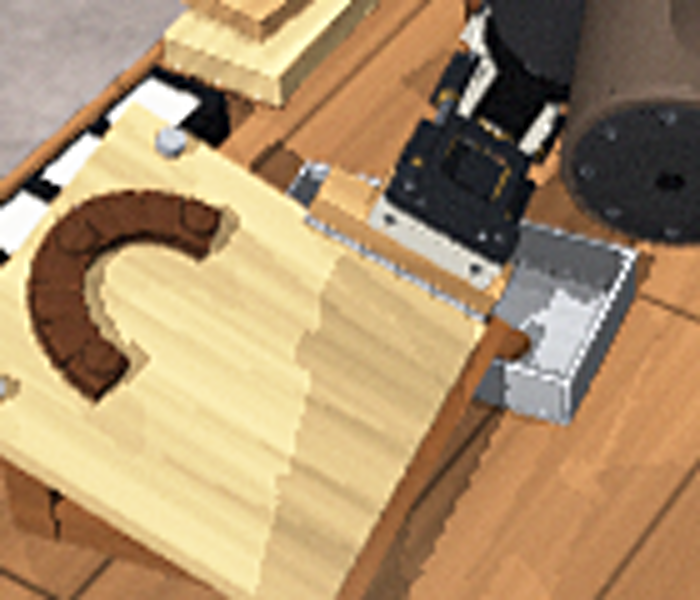

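View pics/t8.png

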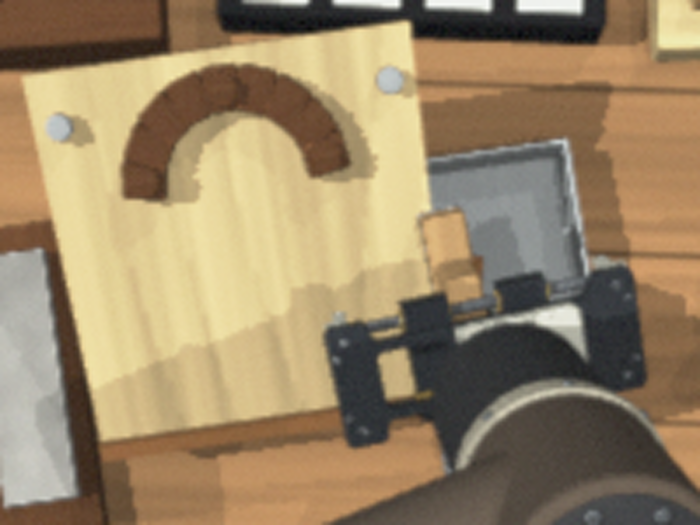

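The panel is clear. A chip shows in the tray at (513,343) in the side crop, and a bit of another at (475,270) in the top crop, beside the block. I'll lift off along the normal and look in the tray.

Request:
arm_command(
  targets=[
    [[0, 0, 0], [-4, -0.7, 9], 1],
    [[0, 0, 0], [-8, -1.5, 18], 1],
    [[0, 0, 0], [-8, -1.5, 18], 1],
    [[0, 0, 0], [-8, -1.5, 18], 1],
    [[0, 0, 0], [-5, -1, 15], 1],
    [[0, 0, 0], [0, 0, 0], 1],
  ],
)

```text
t: 13.3
eef_pos: [0.4864, -0.0571, 0.3688]
ee_rot: [-3.112, 0.434, -2.889]
force: [0.5, 0.6, -1.5]
width: 0.0242
```

```bash
python3 z.py; python3 - <<'E'
from h import *
im,d=grab('side',9); crop(im,185,325,125,245,5,'pics/s9.png')
im,d=grab('top',9); crop(im,170,370,75,225,3.5,'pics/t9.png')
s=get_state()
mh=np.radians(96.35); c=np.array([.4777,-.3825,0]); P=c-.0036*np.array([np.cos(mh),np.sin(mh),0])+[0,0,.2266]
Rs=Rn.from_euler('z',mh).as_matrix()@np.diag([-1.,1,-1])
print(P,delta(s,P,Rs))
E
```

```text
13.3 pos [ 0.4864 -0.0571  0.3688] rot [-3.1119  0.4341 -2.8892] w 0.0242 F [ 0.47  0.56 -1.47] M [-0.31  1.63 -0.01]
[  71.07 -137.96   86.56] [0.09 0.07 3.87] [ 0.307 -0.047 -0.658  0.104 -0.53  -1.71 ]
F panel [-0.11  0.47 -1.57] M [-0.02  1.66 -0.01]
[ 0.47809817 -0.38607791  0.2266    ] (array([  -8.33209787, -329.02969076, -140.00059492]), array([-0.36899958,  0.29298222,  1.41190366]))
```

View pics/s9.png

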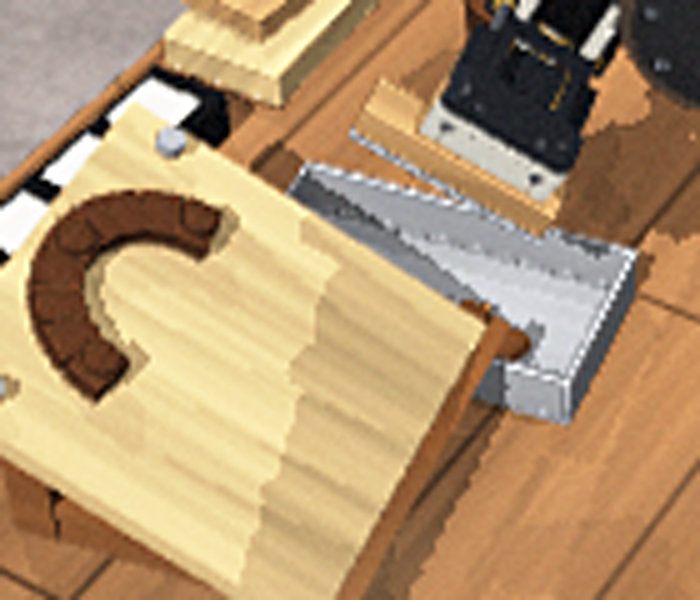

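View pics/t9.png

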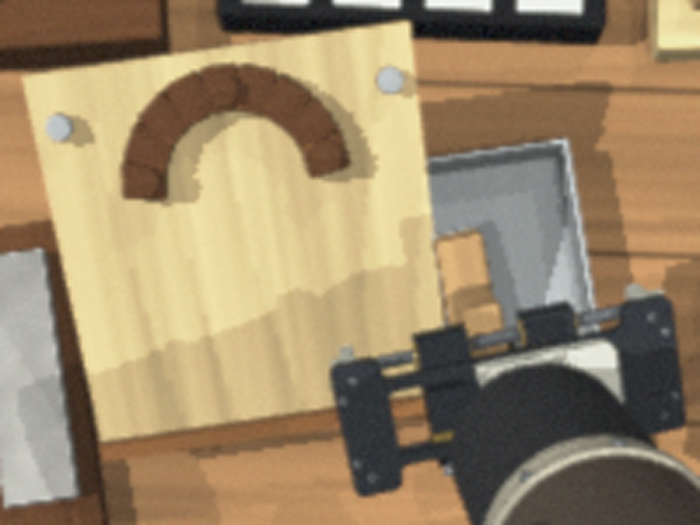

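```bash
python3 - <<'E'
from h import *
for n in('top','side'):
    im,d=load(n); w=cloud(n,d)
    for z0,z1 in((.02,.08),(.08,.11),(.11,.14),(.14,.18)):
        m=(w[...,0]>.54)&(w[...,0]<.75)&(w[...,1]>-.45)&(w[...,1]<-.2)&(w[...,2]>z0)&(w[...,2]<z1)
        if m.sum()>3: q=w[m]; print(n,z0,m.sum(),np.round(q.min(0),3),np.round(q.max(0),3),np.round(q.mean(0),3))
E
```

```text
top 0.02 177 [ 0.656 -0.321  0.02 ] [ 0.716 -0.271  0.08 ] [ 0.675 -0.285  0.051]
top 0.08 597 [ 0.655 -0.348  0.08 ] [ 0.735 -0.27   0.109] [ 0.69  -0.303  0.091]
top 0.11 61 [ 0.681 -0.315  0.11 ] [ 0.704 -0.296  0.138] [ 0.689 -0.302  0.123]
top 0.14 164 [ 0.68  -0.323  0.14 ] [ 0.709 -0.295  0.175] [ 0.693 -0.307  0.165]
side 0.02 247 [ 0.657 -0.324  0.02 ] [ 0.726 -0.268  0.079] [ 0.681 -0.284  0.051]
side 0.08 242 [ 0.656 -0.349  0.08 ] [ 0.734 -0.267  0.11 ] [ 0.69  -0.298  0.09 ]
side 0.11 58 [ 0.682 -0.314  0.11 ] [ 0.709 -0.294  0.14 ] [ 0.692 -0.302  0.124]
side 0.14 77 [ 0.681 -0.324  0.141] [ 0.713 -0.293  0.173] [ 0.693 -0.303  0.16 ]
```

Two chips are visible in the tray and none on the panel. I'm moving to a hover over the mat, turning the block upright and along the mat's long side.

Request:
arm_command(
  targets=[
    [[-0.02306, 0.0183, 0.08824], [-0.5, -20.5, -3.5], 1],
    [[-0.02306, 0.0183, 0.08824], [-0.5, -20.5, -3.5], 1],
    [[-0.02306, 0.0183, 0.08824], [-0.5, -20.5, -3.5], 1],
    [[-0.02306, 0.0183, 0.08824], [-0.5, -20.5, -3.5], 1],
    [[-0.02306, 0.0183, 0.08824], [-0.5, -20.5, -3.5], 1],
    [[-0.02306, 0.0183, 0.08824], [-0.5, -20.5, -3.5], 1],
    [[-0.02306, 0.0183, 0.08824], [-0.5, -20.5, -3.5], 1],
    [[-0.02306, 0.0183, 0.08824], [-0.5, -20.5, -3.5], 1],
  ],
)

```text
t: 14.2
eef_pos: [0.4828, -0.2215, 0.337]
ee_rot: [-3.047, 0.208, -2.157]
force: [-0.1, 0.2, -1.4]
width: 0.0239
```

Request:
arm_command(
  targets=[
    [[-0.02306, 0.0183, 0.08824], [-0.5, -20.5, -3.5], 1],
    [[-0.02306, 0.0183, 0.08824], [-0.5, -20.5, -3.5], 1],
    [[-0.02306, 0.0183, 0.08824], [-0.5, -20.5, -3.5], 1],
    [[-0.02306, 0.0183, 0.08824], [-0.5, -20.5, -3.5], 1],
    [[-0.02306, 0.0183, 0.08824], [-0.5, -20.5, -3.5], 1],
    [[-0.02306, 0.0183, 0.08824], [-0.5, -20.5, -3.5], 1],
    [[-0.02306, 0.0183, 0.08824], [-0.5, -20.5, -3.5], 1],
    [[-0.02306, 0.0183, 0.08824], [-0.5, -20.5, -3.5], 1],
  ],
)

```text
t: 15.0
eef_pos: [0.4788, -0.3854, 0.3087]
ee_rot: [3.139, 0.002, -1.457]
force: [0.2, 0.1, -1.4]
width: 0.0239
```

Request:
arm_command(
  targets=[
    [[0, 0, 0], [0, 0, 0], 1],
    [[0, 0, 0], [0, 0, 0], 1],
  ],
)

```text
t: 15.2
eef_pos: [0.4787, -0.3846, 0.3089]
ee_rot: [3.14, 0.003, -1.463]
force: [-0.6, 0.3, -1.9]
width: 0.0239
```

```bash
cat > mt.py <<'E'
from h import *
s=st(); print(np.round(s['q'],3))
mh=np.radians(96.35); c=np.array([.4777,-.3825,0]); P=c-.0036*np.array([np.cos(mh),np.sin(mh),0])+[0,0,.2266]
Rs=Rn.from_euler('z',mh).as_matrix()@np.diag([-1.,1,-1])
print(P,*[np.round(a,4) for a in delta(s,P,Rs)])
E
python3 mt.py; python3 - <<'E'
from h import *
im,d=grab('side',10); crop(im,180,380,70,230,3.9,'pics/s10.png')
im,d=grab('top',10); crop(im,170,370,75,225,3.5,'pics/t10.png')
E
```

```text
15.2 pos [ 0.4787 -0.3846  0.3089] rot [ 3.1398e+00  2.7000e-03 -1.4629e+00] w 0.0239 F [-0.59  0.34 -1.87] M [0.05 0.07 0.03]
[-0.36   0.337 -0.252 -0.002 -0.985  0.469]
[ 0.47809817 -0.38607791  0.2266    ] [ -0.5812  -1.4634 -82.3316] [-0.0025 -0.0021  0.0029]
```

View pics/s10.png

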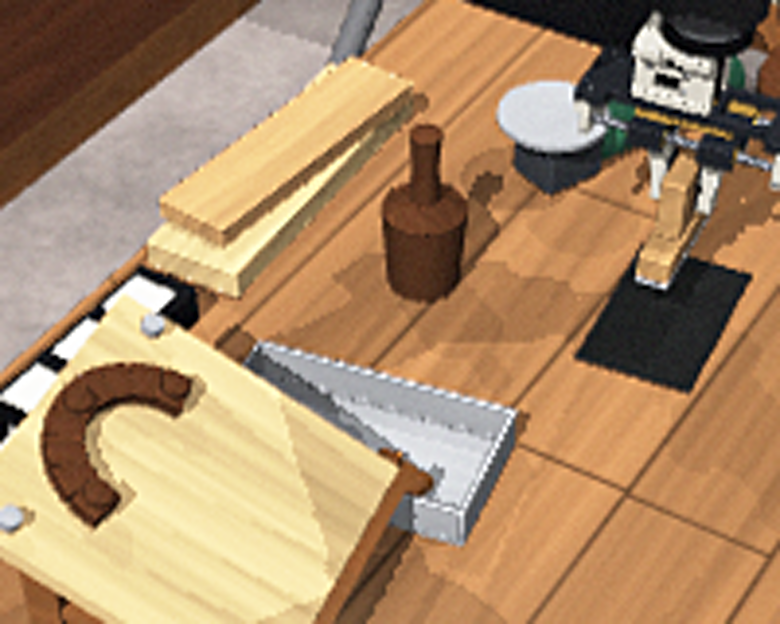

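View pics/t10.png

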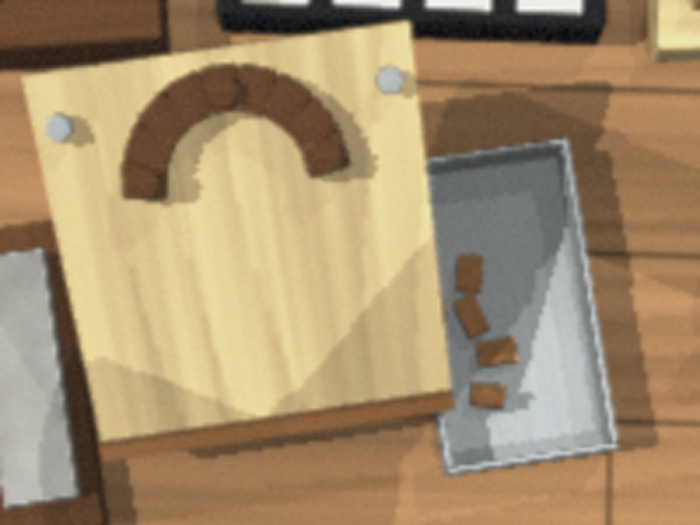

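In the top crop I can make out four chips in the tray, at (469,272), (471,316), (497,352) and (487,396). The fifth isn't obvious. I'll zoom in and check heights.

```bash
python3 - <<'E'
from h import *
im,d=load('top',10); crop(im,285,350,130,215,9,'pics/t10b.png')
w=cloud('top',d); hsv=cv2.cvtColor(im,cv2.COLOR_RGB2HSV)
m=(hsv[...,1]>110)&(hsv[...,0]<16); m[:, :290]=0; m[:,340:]=0; m[:145]=0; m[200:]=0
k,lab,st_,ce=cv2.connectedComponentsWithStats(m.astype(np.uint8))
for j in range(1,k):
    if st_[j,4]>5: q=w[lab==j]; print(st_[j],np.round(ce[j]),np.round(q.mean(0),3),np.round(q.min(0),3),np.round(q.max(0),3))
im,d=load('side',10); crop(im,255,320,165,225,9,'pics/s10b.png')
E
```

```text
[300 149   9  22 115] [304. 159.] [nan nan nan] [nan nan nan] [nan nan nan]
[307 172  11   7  59] [312. 175.] [nan nan nan] [nan nan nan] [nan nan nan]
[305 185   9   6  46] [309. 188.] [nan nan nan] [nan nan nan] [nan nan nan]
[290 187   9  13  67] [293. 192.] [ 0.536 -0.023  0.044] [ 0.522 -0.035 -0.002] [ 0.547 -0.014  0.075]
```

View pics/t10b.png

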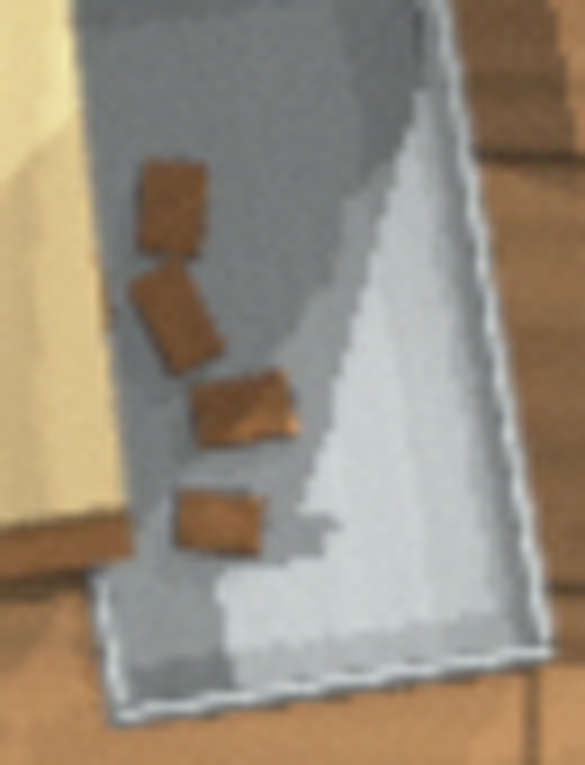

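View pics/s10b.png

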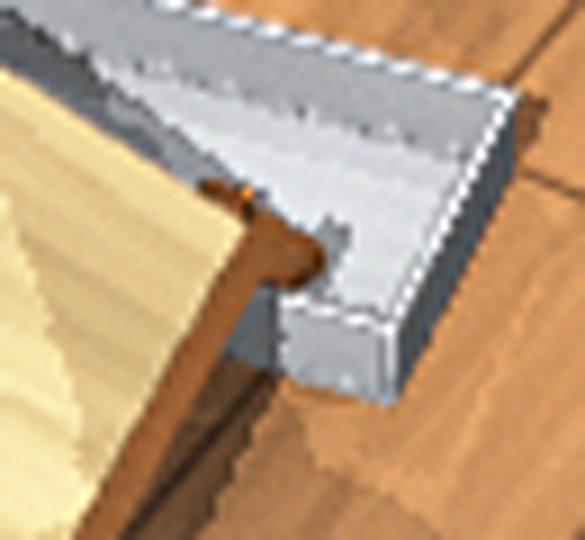

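```bash
python3 - <<'E'
from h import *
im,d=load('top',10); w=cloud('top',d)
for v0,v1,u0,u1 in((147,159,299,309),(159,172,299,310),(171,180,305,319),(184,192,304,315)):
    q=w[v0:v1,u0:u1].reshape(-1,3); q=q[np.isfinite(q).all(1)]; q=q[q[:,2]>.009]
    l=(q-O)@RP
    print(len(q),np.round(np.median(q,0),4),'zmax',np.round(np.percentile(q[:,2],[50,90,99])*1000))
print('heights map'); 
for v in range(145,196,2): print(v,[int(round(x*1000)) if np.isfinite(x) else -9 for x in w[v,294:322:1,2]])
E
```

```text
80 [ 0.6475 -0.0517  0.0175] zmax [18. 20. 22.]
89 [ 0.6144 -0.0528  0.0187] zmax [19. 21. 24.]
86 [ 0.5878 -0.0724  0.0172] zmax [17. 20. 21.]
67 [ 0.5528 -0.0674  0.0176] zmax [18. 20. 22.]
heights map
145 [7, 6, 6, 6, 6, 6, 6, 5, 6, 4, 6, 8, 7, 5, 8, 5, 4, 6, 1, 5, 8, 5, 4, 5, 8, 5, 4, 8]
147 [4, 8, 5, 4, 6, 4, 9, 6, 5, 5, 8, 5, 7, 11, 9, 8, 5, 6, 8, 4, 5, 9, 4, 9, 4, 4, 8, 7]
149 [104, 7, 1, 3, 6, 5, 7, 17, 20, 17, 14, 22, 16, 14, 2, 8, 8, 5, 7, 4, 7, 6, 6, 3, 9, 4, 2, 4]
151 [100, 9, 5, 6, 8, 4, 17, 15, 19, 17, 18, 19, 16, 20, 6, 4, 6, 4, 6, 4, 5, 0, 4, 4, 4, 7, 6, 3]
153 [97, 5, 6, 5, 4, 6, 16, 21, 21, 18, -9, 18, 17, 17, 8, 9, 8, 5, 7, 4, 6, 9, 7, 6, 5, 6, 5, 5]
155 [96, 6, 8, 5, 4, 4, 16, 15, 15, 18, 19, 20, 15, 20, 7, 4, 6, -9, 6, 5, 8, 6, 9, 5, 7, 11, 1, 4]
157 [96, 91, 4, 4, 7, 5, 19, 18, 14, 14, 15, 19, 19, 3, 4, 6, 3, 6, 5, 10, 4, 8, 9, 6, 8, 4, 3, 4]
159 [91, 93, 9, 5, 5, 7, 6, 7, 20, 21, 21, 4, 5, 5, 8, 6, 7, 1, 7, 4, 11, 8, 4, 7, 5, 7, 3, 9]
161 [91, 91, 24, 4, 5, 19, 20, 20, 19, 19, 20, 17, 18, 6, 3, 4, 6, 6, 2, 9, 7, 6, 6, 3, 9, 8, 5, 10]
163 [91, 87, 27, 10, 4, 8, 
[... 971 characters left out ...]
, 6]
183 [66, 66, 66, 63, 5, 8, 4, 4, 6, 6, 4, 4, 4, -9, 10, 6, 4, 2, 3, 8, 9, 3, 7, 5, 7, 6, 4, 4]
185 [63, 63, 65, 61, 64, 1, 1, 5, 5, 8, 3, 13, 18, 18, 16, 17, 19, 18, 18, 20, 6, 3, 6, 7, 7, 7, 5, 6]
187 [69, 67, 73, 70, 71, 6, 7, 5, 5, 4, 13, 17, 18, 19, 16, 20, 15, 16, 19, 18, 7, 6, 3, 9, 8, 5, 10, 5]
189 [71, 70, 72, 69, 71, 70, 6, 7, 6, 3, 16, 19, 18, 19, 17, 14, 20, 20, 16, 19, 4, 3, 4, 10, 3, 6, 7, 2]
191 [69, 71, 70, 72, 68, 66, 7, 7, 6, 7, 4, 5, 6, 6, 9, 12, 14, 17, 17, 15, 9, 7, 6, 7, 4, 4, 4, 7]
193 [13, 38, 44, 6, 7, 9, 8, 7, 5, 6, 5, 7, 10, 6, 7, 5, 5, 5, 5, 7, 3, 6, 7, 9, 3, 7, 5, 10]
195 [2, 35, 41, 7, 4, 6, 9, 8, 11, 6, 6, 5, 7, 3, 6, 7, 4, 3, 10, 8, 4, 5, 7, 4, 3, 6, 6, 6]
```

```bash
python3 - <<'E'
from h import *
im,d=load('top',10); w=cloud('top',d)
for v in range(158,169): print(v,[tuple(im[v,u].tolist()) for u in(294,295,296,297,298)],np.round(w[v,296],3), round(float((w[v,296]-O)@RP[:,1])*1000,1))
im,d=load('side',10); w=cloud('side',d); hsv=cv2.cvtColor(im,cv2.COLOR_RGB2HSV)
for v in range(183,199): print(v,[(int(round(float(x[2])*1000)),round(float((x-O)@RP[:,1])*1000)) if h[1]>110 else 0 for x,h in zip(w[v,274:294],hsv[v,274:294])])
E
```

```text
158 [(216, 191, 139), (185, 160, 118), (138, 132, 121), (115, 119, 118), (111, 113, 114)] [ 0.635 -0.031  0.004] -139.7
159 [(218, 195, 141), (195, 169, 124), (141, 132, 118), (117, 121, 119), (110, 113, 113)] [ 0.632 -0.031  0.009] -138.8
160 [(217, 193, 137), (212, 186, 136), (143, 130, 106), (114, 115, 112), (109, 113, 113)] [ 0.63  -0.032  0.006] -138.7
161 [(218, 193, 140), (214, 189, 136), (147, 130, 104), (118, 116, 113), (115, 116, 114)] [ 0.623 -0.03   0.024] -136.5
162 [(219, 196, 142), (215, 189, 138), (151, 129, 97), (118, 115, 113), (114, 115, 114)] [ 0.62  -0.03   0.026] -135.9
163 [(219, 195, 142), (216, 191, 138), (156, 134, 96), (119, 115, 110), (113, 116, 116)] [ 0.617 -0.03   0.027] -135.4
164 [(217, 193, 140), (215, 191, 138), (162, 138, 100), (110, 101, 92), (107, 108, 109)] [ 0.614 -0.03   0.029] -134.8
165 [(216, 193, 141), (216, 192, 140), (170, 145, 106), (120, 109, 96), (106, 107, 106)] [ 0.612 -0.031  0.024] -134.9
166 [(216, 193, 140), (215, 191, 138), (170, 147, 109), (117, 114, 102), (108, 111, 111)] [ 0.598 -0.027  0.086] -128.6
167 [(217, 194, 139), (2
[... 1422 characters left out ...]
6, -166), 0, 0, 0]
194 [0, 0, 0, 0, 0, 0, (73, -98), (66, -106), (70, -104), (70, -104), (71, -105), (15, -156), (20, -153), (18, -156), (11, -164), (11, -165), (12, -165), 0, 0, 0]
195 [0, 0, 0, 0, 0, (63, -102), (72, -95), (70, -98), (70, -99), (71, -100), (13, -153), (17, -150), (16, -152), (14, -156), (17, -154), (9, -162), 0, 0, 0, 0]
196 [0, 0, 0, 0, (64, -96), (73, -90), (71, -92), (70, -94), (74, -92), (68, -99), 0, (14, -149), (20, -145), (17, -149), (13, -153), 0, 0, 0, 0, 0]
197 [0, 0, 0, 0, (68, -89), (71, -88), (69, -90), (69, -91), (67, -94), 0, 0, 0, 0, 0, 0, 0, 0, 0, 0, 0]
198 [0, 0, 0, 0, (72, -81), (70, -84), (75, -81), (65, -90), (67, -90), 0, 0, 0, 0, 0, 0, 0, 0, 0, 0, 0]
```

Four chips lie flat on the tray floor. Coherent depth readings of 24–29 mm at top px (296,161–165), panel y about -135, show the fifth on edge against the tray's inner wall, partly hidden by the panel edge. Now I'll lower the block onto the mat.

Request:
arm_command(
  targets=[
    [[-0.0025, -0.0021, 0.003], [-0.6, -1.5, -16], 1],
    [[0, 0, 0], [0, 0, -16], 1],
    [[0, 0, 0], [0, 0, -16], 1],
    [[0, 0, 0], [0, 0, -16], 1],
    [[0, 0, 0], [0, 0, -10], 1],
    [[0, 0, 0], [0, 0, -4], 1],
    [[0, 0, 0], [0, 0, 0], 1],
    [[0, 0, 0], [0, 0, 0], 1],
  ],
)

```text
t: 16.1
eef_pos: [0.4788, -0.3861, 0.2336]
ee_rot: [-3.138, -0.003, -1.457]
force: [-0.0, 0.4, -1.3]
width: 0.0237
```

```bash
python3 mt.py; python3 - <<'E'
from h import *
im,d=grab('side',11); crop(im,290,410,60,190,5,'pics/s11.png')
C=np.array([(0.065,0.015),(.065,-.015),(-.065,-.015),(-.065,.015)])
E
```

```text
16.1 pos [ 0.4788 -0.3861  0.2336] rot [-3.1383e+00 -2.6000e-03 -1.4573e+00] w 0.0237 F [-0.04  0.41 -1.25] M [-0.02  0.1   0.  ]
[-0.361  0.417 -0.331  0.001 -0.818  0.474]
[ 0.47809817 -0.38607791  0.2266    ] [-0.6521  0.0224 -7.0456] [ 0.0023  0.0036 -0.0026]
```

View pics/s11.png

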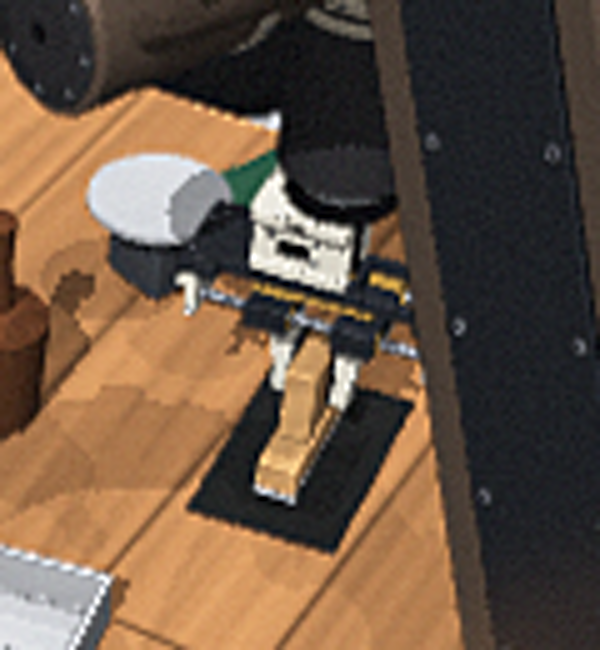

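Request:
arm_command(
  targets=[
    [[0.0012, 0.0018, -0.0013], [-0.4, 0, -3], 1],
    [[0, 0, 0], [0, 0, -2], 1],
    [[0, 0, 0], [0, 0, -1], 1],
    [[0, 0, 0], [0, 0, 0], 1],
    [[0, 0, 0], [0, 0, 0], 1],
  ],
)

```text
t: 16.65
eef_pos: [0.478, -0.3861, 0.2269]
ee_rot: [-3.141, -0.001, -1.459]
force: [0.7, -0.2, -2.1]
width: 0.0237
```

```bash
python3 mt.py
```

```text
16.65 pos [ 0.478  -0.3861  0.2269] rot [-3.1408e+00 -7.0000e-04 -1.4588e+00] w 0.0237 F [ 0.74 -0.18 -2.13] M [ 0.03  0.16 -0.02]
[-0.362  0.425 -0.337  0.    -0.808  0.474]
[ 0.47809817 -0.38607791  0.2266    ] [ 0.0864  0.018  -0.3453] [ 0.0006  0.0008 -0.0011]
```

Request:
arm_command(
  targets=[
    [[0, 0, 0], [0, 0, -0.5], 1],
    [[0, 0, 0], [0, 0, -0.5], 1],
    [[0, 0, 0], [0, 0, 0], 1],
  ],
)

```text
t: 16.95
eef_pos: [0.4781, -0.3861, 0.2266]
ee_rot: [-3.14, -0.001, -1.459]
force: [-1.1, 0.6, 3.4]
width: 0.0236
```

```bash
python3 mt.py
```

```text
16.95 pos [ 0.4781 -0.3861  0.2266] rot [-3.1405e+00 -1.1000e-03 -1.4586e+00] w 0.0236 F [-1.08  0.58  3.39] M [0.58 0.75 0.02]
[-0.362  0.425 -0.337  0.001 -0.807  0.474]
[ 0.47809817 -0.38607791  0.2266    ] [ 0.0128  0.0584 -0.0199] [ 0.001   0.0012 -0.0014]
```

The sole is seated (about 5 N). Now I'll open the gripper.

Request:
arm_command(
  targets=[
    [[0, 0, 0], [0, 0, 0], 0],
    [[0, 0, 0], [0, 0, 0], 0],
    [[0, 0, 0], [0, 0, 0], 0],
    [[0, 0, 0], [0, 0, 0], 0],
    [[0, 0, 0], [0, 0, 0], 0],
    [[0, 0, 0], [0, 0, 0], 0],
    [[0, 0, 0], [0, 0, 0], 0],
    [[0, 0, 0], [0, 0, 0], 0],
  ],
)

```text
t: 17.75
eef_pos: [0.478, -0.3861, 0.2259]
ee_rot: [-3.141, -0.001, -1.459]
force: [0.1, -0.3, -0.4]
width: 0.0821
```

Request:
arm_command(
  targets=[
    [[0, 0, 0], [0, 0, 10], 0],
    [[0, 0, 0], [0, 0, 20], 0],
    [[0, 0, 0], [0, 0, 20], 0],
    [[0, 0, 0], [0, 0, 25], 0],
    [[0, 0, 0], [0, 0, 25], 0],
    [[0, 0, 0], [0, 0, 25], 0],
    [[0, 0, 0], [-10, 0, 25], 0],
    [[0, 0, 0], [-20, 0, 0], 0],
  ],
)

```text
t: 18.55
eef_pos: [0.4492, -0.3866, 0.3806]
ee_rot: [-3.135, -0.005, -1.457]
force: [-0.1, 0.3, -0.3]
width: 0.0878
```

Request:
arm_command(
  targets=[
    [[0, 0, 0], [-25, -20, 0], 0],
    [[0, 0, 0], [-25, -25, 0], 0],
    [[0, 0, 0], [-25, -25, 0], 0],
    [[0, 0, 0], [-25, -25, 0], 0],
    [[0, 0, 0], [-25, -25, 0], 0],
    [[0, 0, 0], [-25, -25, 0], 0],
    [[0, 0, 0], [-25, -25, 0], 0],
    [[0, 0, 0], [-10, -10, 0], 0],
  ],
)

```text
t: 19.35
eef_pos: [0.2609, -0.5676, 0.3767]
ee_rot: [-3.141, -0.001, -1.461]
force: [0.6, -0.1, -0.2]
width: 0.0872
```

```bash
python3 - <<'E'
from h import *
st()
im,d=grab('side',12); cv2.imwrite('pics/s12.png',im[:,:,::-1])
im,d=grab('top',12); cv2.imwrite('pics/t12.png',im[:,:,::-1])
E
sed -e "s/load('top')/load('top',12)/;s/load('side')/load('side',12)/" m.py > m12.py; python3 m12.py; python3 chips.py 12 top side
```

```text
19.35 pos [ 0.2609 -0.5676  0.3767] rot [-3.1408e+00 -1.2000e-03 -1.4608e+00] w 0.0872 F [ 0.56 -0.05 -0.15] M [ 0.07  0.05 -0.02]
top grip 267 [ 477.5 -382.3] [23.9 69.7] 6.720343112945557 z 0.09335584679725739 pts [[462.0, -349.0], [470.0, -418.0], [493.0, -415.0], [485.0, -346.0]]
top foot 227 [ 477.4 -383. ] [ 29.9 132.2] 6.284082412719727 z 0.03536849839693468 pts [[455.0, -319.0], [470.0, -450.0], [500.0, -447.0], [485.0, -316.0]]
top mat 1804 [ 477.8 -383.9] [106.7 177. ] 6.6548051834106445 [[415.0, -302.0], [435.0, -478.0], [541.0, -466.0], [521.0, -290.0]]
side grip 96 [ 478.4 -379.8] [24.2 73.8] 7.969431400299072 z 0.09180172821851251 pts [[461.0, -345.0], [472.0, -418.0], [496.0, -415.0], [485.0, -342.0]]
side foot 103 [ 477.8 -378. ] [ 30.  129.2] 6.590397357940674 z 0.03459141984392322 pts [[455.0, -316.0], [470.0, -444.0], [500.0, -441.0], [485.0, -312.0]]
side mat 665 [ 479.2 -382.5] [109.6 180.6] 6.607393264770508 [[414.0, -299.0], [435.0, -478.0], [544.0, -466.0], [523.0, -286.0]]
top 11 [  30. -157.  -57.] [  24. -162.  -60.] [  38. -151.  -53.] px [302 164]
top 29 [   5. -173.  -49.] [  -0. -183.  -53.] [  13. -162.  -43.] px [308 172]
top 226 [ -6. -39.  14.] [ -13. -124.    9.] [ 0. 50. 18.] px [230 188]
top 112 [-6. 97. 14.] [-12.  55.   9.] [ -0. 130.  18.] px [199 198]
side 8 [   8. -181.  -51.] [   1. -186.  -58.] [  14. -175.  -46.] px [278 185]
side 299 [-5. 12. 12.] [ -12. -129.    1.] [  1. 133.  19.] px [249 189]
```

View pics/s12.png

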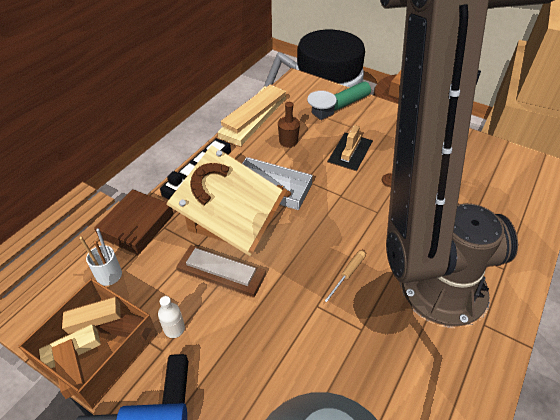

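View pics/t12.png

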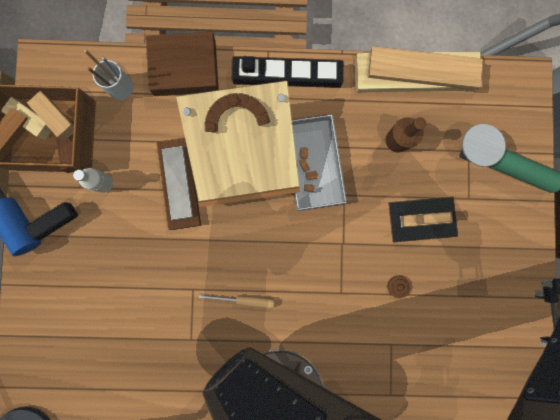

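The scraper stands centred on the mat, within about 1 mm in the top view, and everything else looks unchanged. One last check: confirm the fifth chip and look for strays by image differencing.

```bash
python3 - <<'E'
from h import *
im,d=load('top',12); w=cloud('top',d)
for v in range(158,169): print(v,[int(round(float(x)*1000)) if np.isfinite(x) else -9 for x in w[v,294:299,2]], im[v,296].tolist(),im[v,297].tolist())
for n in('top','side'):
    a,da=load(n,0); b,db=load(n,12); A,B=cloud(n,da),cloud(n,db)
    m=(B[...,2]-A[...,2]>.007)&(B[...,2]<.2)&(B[...,0]>.2)
    m=cv2.morphologyEx(m.astype(np.uint8),cv2.MORPH_OPEN,np.ones((2,2)))
    k,lab,s,c=cv2.connectedComponentsWithStats(m)
    for j in range(1,k):
        if s[j,4]>=8: print(n,s[j],np.round(np.nanmedian(B[lab==j],0),3))
E
```

```text
158 [90, 93, 8, 4, 5] [151, 144, 132] [132, 135, 135]
159 [93, 91, 5, 7, 7] [154, 147, 130] [131, 134, 134]
160 [91, 90, 4, 9, 2] [154, 142, 117] [127, 129, 126]
161 [91, 89, 23, 5, 7] [161, 145, 115] [129, 129, 126]
162 [87, 88, 28, 4, 7] [162, 142, 108] [129, 127, 123]
163 [87, 84, 26, 8, 7] [172, 150, 109] [131, 128, 122]
164 [89, 87, 25, 3, 5] [170, 144, 103] [122, 112, 104]
165 [88, 84, 26, 9, 4] [184, 158, 113] [127, 117, 102]
166 [86, 84, 82, 6, 7] [181, 160, 119] [133, 129, 118]
167 [84, 81, 84, 8, 5] [194, 179, 142] [147, 143, 133]
168 [79, 81, 82, 4, 5] [210, 193, 149] [154, 150, 134]
top [301 149   8  10  71] [ 0.647 -0.052  0.016]
top [300 160  11  12  81] [ 0.614 -0.055  0.019]
top [307 172  11   9  78] [ 0.585 -0.075  0.017]
top [305 185  10   8  63] [ 0.551 -0.069  0.017]
top [441 213  12  11  78] [ 0.482 -0.411  0.093]
top [402 215  34  13 316] [ 0.469 -0.348  0.037]
side [308  21   4   3   8] [ 1.526 -1.976 -0.453]
side [269  31   5   3  10] [ 1.845 -1.961 -0.609]
side [270  43   4   4   8] [ 1.829 -1.948 -0.699]
side [289  52   4   3   8] [ 1.674 -1.966 -0.726]
side [219  74   3   5  11] [ 1.846 -1.316 -0.646]
side [185  97   3   4   8] [ 1.848 -0.974 -0.623]
side [353 127   7   3  17] [ 0.479 -0.404  0.093]
side [342 135  15  26 201] [ 0.466 -0.347  0.037]
side [278 186   6   4  17] [ 0.585 -0.078  0.017]
side [285 192   7   6  28] [ 0.548 -0.065  0.016]
```

The second frame repeats the reading of an object 23–28 mm high under the panel edge, inside the tray, and there are no strays anywhere else. Handing in.

```bash
python3 -c "
from station import *
print(job_done())"
```

```text
the job is handed in; nothing more can be done
None
```

I wiped the panel clear in one sideways pass, stood the scraper upright in the middle of its mat and let go. The job was handed in at about 19.5 s. I'm confident all five chips are in the tray, but I could only see four of them clearly.

**Wipe:** The sole stayed on the panel with about 6–10 N. I yawed the block about 4° because joint 6 came within 0.04 rad of its limit.

**Panel and chips:**
- Both cameras show no chips left on the panel, and comparing depth before and after found no strays on the bench.
- Four chips lie flat on the tray floor.
- The fifth is mostly hidden under the panel's edge. I infer it from a few repeatable depth readings, 23–29 mm high with a brownish tint, just inside the tray wall. It appears to be standing on edge there.

**Scraper:**
- The top view puts the grip and foot at (477.5, -382.5) mm and the mat at (477.8, -383.9) mm, both turned about 6.5°.
- The coarser side view disagrees slightly, reading up to 4.5 mm off along the mat's length.

**Bystanders:** Nothing else appears to have moved.

**Disagreement with the brief:** The scraper started about 47° off the mat's long direction, not within 0.3 rad. I relied on the camera and set it down aligned with the mat.

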